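# Lever open the grinder's snap cover and jog the spindle

### The arm

A 6-joint arm with a two-finger parallel gripper is mounted at the origin on the work surface. World frame = base frame: x ahead of the robot, y to its left, z up, the work surface at z = 0. Lengths are in m, angles in rad, forces in N, time in s.
With the tool pointing down it reaches from about 0.225 to 0.725 m from the base axis. Payload 3.1 kg.
Tool frame: the origin (TCP) lies midway between the tips of the shut fingers; the grasp point (between the pads) lies 19 mm behind it; z points along the fingers, y is the direction in which the jaws open and shut (so a half turn about z gives the same grasp; the last joint's range is limited). The gripper opens to 85 mm and grips with 20 to 120 N. Pads are 22 mm wide; open, the fingers measure 114 mm over their backs; the gripper's body (76 mm by 85 mm) begins 54 mm behind the grasp point. The pads swing forward as they close: fully open they stand 13 mm farther back than shut.
Start: joints at [-1.288, 0.048, 0.099, 1.622, 0, 1.443], TCP at [0.21, -0.481, 0.208] pointing down, gripper open.
Joint ranges: [-2.91, 2.91], [-0.99, 1.94], [-1.21, 1.42], [-2.12, 2.29], [-1.49, 1.47], [-3.14, 3.14]. Speed limits (rad/s): [2.79, 2.79, 3.14, 3.14, 3.14, 3.14].

### API

Orientations are given as a unit quaternion [w, x, y, z].
In Python, from bench import r gives the robot as it stands.
- The arm moves only by the shell command python3 -m handwheel 'ROWS' [FORCE]. ROWS is JSON, a list of rows, each a list of 7 numbers: the shift along the tool's x, y, z scaled (see below), then the turn, a rotation vector about the tool's x, y, z scaled (see below), then the gripper's target within -1 to 1 (fully open at 1, half-way at 0, shut at -1). In form: [[x, y, z, ax, ay, az, grip], ...]. A call has 1 to 20 rows; each row shifts and turns the commanded pose from where the row before left it, along the tool's axes as they then stand; what a row does not reach is not made up. The controller multiplies each number of a shift by 20 mm and each number of a turn by 8 degrees. A row lasts 1/8 s, in which the tool goes at most 62.5 mm and 10.7 degrees, less where a joint would pass 70% of its speed; a pose out of reach is approached as far as the arm can. A call with a number of a shift or a turn outside -1 to 1 is refused whole. A call with a gripper value outside its range is refused whole. The fingers move at their own pace and stop on an object; FORCE is the grip in N (left out, the last holds). Time passes only in rows, so rows that do not move let the fingers close. It gives the time, the measured TCP pose, the force and the opening at its end, in the units of the state.
- r.observe(): the state, without advancing time (a new reading comes with each control period).
- r.grab_frame(name): name is "scene" or "side" or "wrist"; returns the picture (400x640x3 uint8, red, green, blue); there is no depth.
- r.calibration(name): a dict with "fov_y" (degrees; the focal length in pixels is half the picture's height over the tangent of half this angle, whatever the lens; pixels are square), "cx", "cy" (the principal point, pixels), "k1" (the pictures are not rectified: a ray, as slopes to the right and down, at radius r is drawn at 1 + k1 r^2 times it, then the intrinsics apply), "eye" and "rotation" of the camera in the world. Camera axes: x right, y down, z forward; pixel columns grow to the right and rows downward; lengths in m; the calibration is good to about 2 mm. A picture is of the moment at which its call begins: read the wrist's pose just before it. calibration takes no time and is no camera call; for the wrist camera it gives the pose at the moment of the call.
- r.close_job(): hands the job in, once; it reports no verdict.
The state is a dict: "time_s": time; "joints": joint angles; "dq": joint speeds; "joint_torque": joint torques, N m; "tool_pos": TCP position; "tcp_rot": TCP orientation; "contact_force": force on the tool from outside, world axes, zero at the start; "ft_torque": the same for the moment, N m; "opening": finger opening in m.
Only numpy, scipy, OpenCV 4.12 (cv2) and the standard library are available. Lean on these libraries where they do the work, as an engineer would, in place of code of your own. Each camera call takes 0.05 s, during which the arm holds its last target.

### The job

Use the flat pry bar to lever open the snapped-shut cover at the front of the glass grinder: work its blade in under the cover's lip, do not prise with the fingers. Then hold down the jog button under the cover for at least two seconds and let it go. Finish with the cover standing open and the pry bar lying flat on the bench, and leave the other tools and jars where they are.

Things in the scene. Friction and masses are not known exactly. Their poses are not given: they have to be found in the camera images.
- grinder: Bench glass grinder, grey housing 210 long (x) x 140 wide (y) x 100 high, fixed. Origin on the bench below the middle of its front face; x runs into the machine (away from the robot at yaw 0), y to its left, z up. On top, at the front, a black snap cover over a well; two small bosses beside the cover at the front (tops z 120, inner faces y +-38). Brass grinding head at x 163, top z 145.
- ledge_edge (a point): middle of the front top edge of a steel ledge (60 wide, 12 thick, top 90 above the bench) that sticks out 45 from the grinder's front face, below the cover's lip: the fulcrum for the pry bar. Between ledge and lip is a gap 10 high; the lip overhangs the front face by 12. Axes as the grinder.
- cover_lip (a point): middle of the front lower edge of the cover's lip (moves with the cover). The cover is a flat black plate 82 long (x) x 64 wide x 6 thick; shut, its underside is 100 above the bench, its lip 12 in front of the front face, its hinge 70 behind the front face.
- cover (a joint): cover angle in rad: 0 shut, grows as the lip rises. A sprung steel ball in each boss holds it down: about 8 N upward at the lip lifts it past them; when the lip has risen about 5 mm (0.06 rad) they let go and a light spring swings it up by itself within a second or two to its stop at 2.1 rad, leaning back, where it stays.
- jog (a joint): travel of the jog button in m: 0 up, 0.006 fully down (held down counts from 0.004). It springs back; fully down takes 5 N.
- jog_top (a point): centre of the top of the black jog button, 26 across, in an aluminium collar, pressed straight down. It sits in the well under the cover, 36 behind the front face, its top 96 above the bench, 4 below the well's rim (rim 60 x 60 inside).
- prybar_grip (a point): Flat pry bar, 200 long: wooden handle 100 x 22 wide x 26 high, and a steel blade 100 long, 18 wide, 4 thick, that continues it at mid-height; 0.1 to 0.2 kg. The point is inside the handle, 13 above the bench as it lies, 25 from the handle's blade end, near the balance point: grip here across the width. x along the blade to its tip, y across, z up.
- prybar_tip (a point): middle of the blade's end, 125 from prybar_grip along x, same height.
- pliers: bystander: black-handled pliers, 150 x 50 x 16, origin under the middle.
- mug: bystander: green travel mug, 85 across, 150 high, origin under its middle.
- foil_roll: bystander: roll of copper foil, a flat ring 64 across, 10 high, origin under its middle.
- flux_jar: bystander: small amber jar, 56 across, 70 high, origin under its middle.
- cutter: bystander: glass cutter with green handle, 130 x 20 x 18, origin under its middle.
Not all that is in view belongs to the job. Of the things that look like the part that bears prybar_grip, the larger one is meant.

How it is judged:
By the outcome, as a careful person would: the job done as asked, in the order asked, and still so for the second after the job is handed in, with the robot touching nothing.
It also fails if it takes over 64 s, if anything falls off the work surface, if the arm or the gripper's body presses on something with over 40 N, if the wrist force passes 120 N, or if a joint passes its speed limit or range.

## Working session

There is one attempt and no reset: what is moved stays moved. The work goes in short steps, Python scripts to look and compute and a shell command to move; the robot and the scene stay as the last step left them, time stands still between calls to the robot, and variables do not carry over. Pictures are saved under pics/ and viewed, and the job is handed in when it is done.

```bash
ls; mkdir -p pics
python3 - <<'E'
from bench import r
import cv2
print(r.observe())
for n in ["scene","side","wrist"]:
    c=r.calibration(n); print(n,c)
    cv2.imwrite(f"pics/{n}0.png",r.grab_frame(n)[:,:,::-1])
E
```

```text
pics
{'time_s': 0.0, 'joints': array([-1.28781495e+00,  4.87225743e-02,  9.75502610e-02,  1.62198916e+00,
       -4.10568678e-05,  1.44298782e+00]), 'dq': array([-0.0010447 ,  0.0001347 , -0.00025345,  0.00185389,  0.00044844,
       -0.00132306]), 'joint_torque': array([ 1.03886945e-03, -3.38782918e+01,  3.20014679e+01,  2.02649290e-02,
       -2.52738306e-05, -1.21724092e-06]), 'tool_pos': array([ 0.20943005, -0.48067658,  0.20640803]), 'tcp_rot': array([-1.17742391e-03,  9.78979821e-01,  2.03953698e-01, -1.12126231e-04]), 'contact_force': array([-0.28087242, -0.45862785,  0.10715759]), 'ft_torque': array([-0.01464275, -0.0206827 , -0.04025107]), 'opening': 0.08551362756871972}
scene {'fov_y': 55.13786396073823, 'cx': 318.0260570507688, 'cy': 198.85978038898907, 'k1': -0.08211653281421936, 'eye': array([0.92531665, 0.58179107, 1.22278802]), 'rotation': array([-0.07688748,  0.29659172,  0.9163628 , -0.25768369])}
side {'fov_y': 49.31187878729544, 'cx': 320.77629675531773, 'cy': 196.23045887011787, 'k1': -0.011078911877186702, 'eye': array([ 0.17038623, -0.87833113,  0.88345798]), 'rotation': array([-0.42504513,  0.8803783 , -0.18902571,  0.09241191])}
wrist {'fov_y': 62.983575888441386, 'cx': 315.83166565493656, 'cy': 198.6366049894783, 'k1': -0.05511621164354096, 'eye': array([ 0.27417172, -0.45310888,  0.3737007 ]), 'rotation': array([ 0.11734883,  0.82791112, -0.54285981, -0.07807464])}
```

View pics/scene0.png

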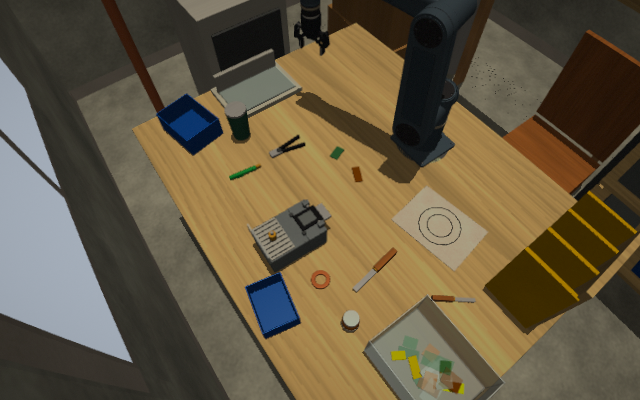

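View pics/side0.png

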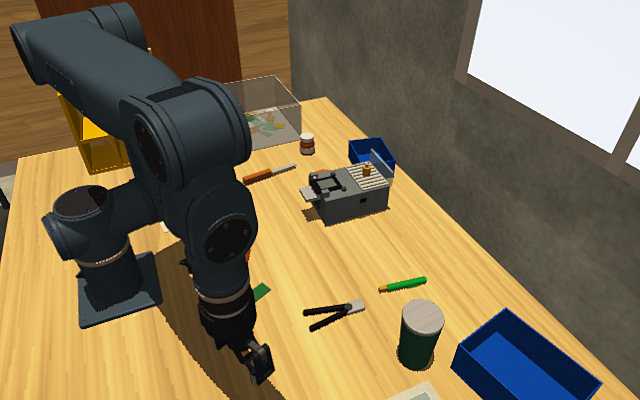

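View pics/wrist0.png

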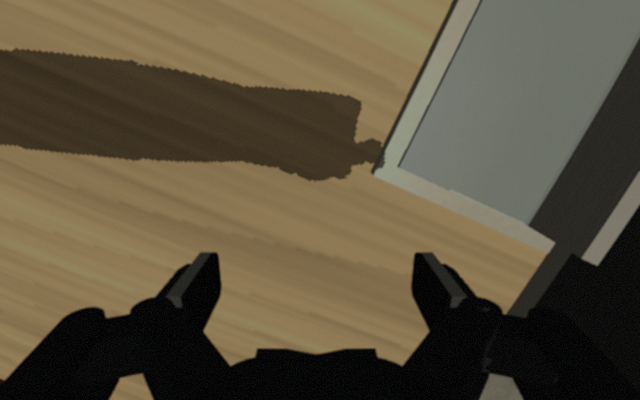

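The scene view shows two bars with a brown handle and steel blade: A at (377,270), the longer one, and B at (453,299), which is smaller. The grinder is at (290,235), its ledge pointing to the upper right, at about (322,212). Next I'll measure these and enlarge a crop.

```bash
cat > h.py <<'E'
import numpy as np, cv2
from bench import r
from scipy.spatial.transform import Rotation as R
def rot(q): return R.from_quat([q[1],q[2],q[3],q[0]])
def K(c):
    f=200/np.tan(np.radians(c["fov_y"])/2); return f
def ray(c,uv):
    f=K(c); d=np.array([(uv[0]-c["cx"])/f,(uv[1]-c["cy"])/f])
    s=d.copy()
    for _ in range(20): s=d/(1+c["k1"]*(s@s))
    v=rot(c["rotation"]).apply([s[0],s[1],1.]); return np.array(c["eye"]),v/np.linalg.norm(v)
def plane(c,uv,z):
    e,v=ray(c,uv); return e+v*(z-e[2])/v[2]
def proj(c,p):
    q=rot(c["rotation"]).inv().apply(np.array(p)-c["eye"]); s=q[:2]/q[2]; s=s*(1+c["k1"]*(s@s))
    return s*K(c)+[c["cx"],c["cy"]]
def tri(c1,u1,c2,u2):
    e1,v1=ray(c1,u1);e2,v2=ray(c2,u2)
    A=np.stack([v1,-v2],1); t=np.linalg.lstsq(A,e2-e1,rcond=None)[0]
    a=e1+v1*t[0];b=e2+v2*t[1]; return (a+b)/2,np.linalg.norm(a-b)
def crop(img,x0,y0,x1,y1,s,fn):
    cv2.imwrite(fn,cv2.resize(img[y0:y1,x0:x1,::-1],None,fx=s,fy=s,interpolation=cv2.INTER_CUBIC))
E
python3 - <<'E'
from h import *
s=cv2.imread("pics/scene0.png")[:,:,::-1]; d=cv2.imread("pics/side0.png")[:,:,::-1]
crop(s,235,190,395,310,5,"pics/s_crop.png")
crop(s,340,235,500,335,5,"pics/s_bars.png")
crop(d,235,120,405,240,4.6,"pics/d_crop.png")
c=r.calibration("scene"); c2=r.calibration("side")
print(proj(c,r.observe()["tool_pos"]),proj(c2,r.observe()["tool_pos"]))
hsv=cv2.cvtColor(s,cv2.COLOR_RGB2HSV)
m=cv2.inRange(hsv,(3,140,60),(14,255,255))
n,l,st,ce=cv2.connectedComponentsWithStats(m)
for i in range(1,n):
    if st[i,4]>30: print(st[i],ce[i],plane(c,ce[i],0.02))
E
```

```text
[311.56350969  58.25605596] [242.39763325 374.9478065 ]
[586  30  54  37 271] [613.30627306  47.12546125] [-1.28314734  0.1386801   0.02      ]
[ 503  115   93   78 2977] [549.6147128  154.26872691] [-0.37053433  0.36366299  0.02      ]
[353 168   9  14  55] [357.2        174.78181818] [ 0.32883043 -0.01732899  0.02      ]
[374 248  23  22 169] [385.20118343 258.75147929] [0.4670354  0.30589997 0.02      ]
[311 270  19  19 203] [320.02463054 279.06896552] [0.68567697 0.23460862 0.02      ]
[432 295  22   6  94] [442.74468085 297.65957447] [0.40517008 0.51766401 0.02      ]
```

View pics/s_crop.png

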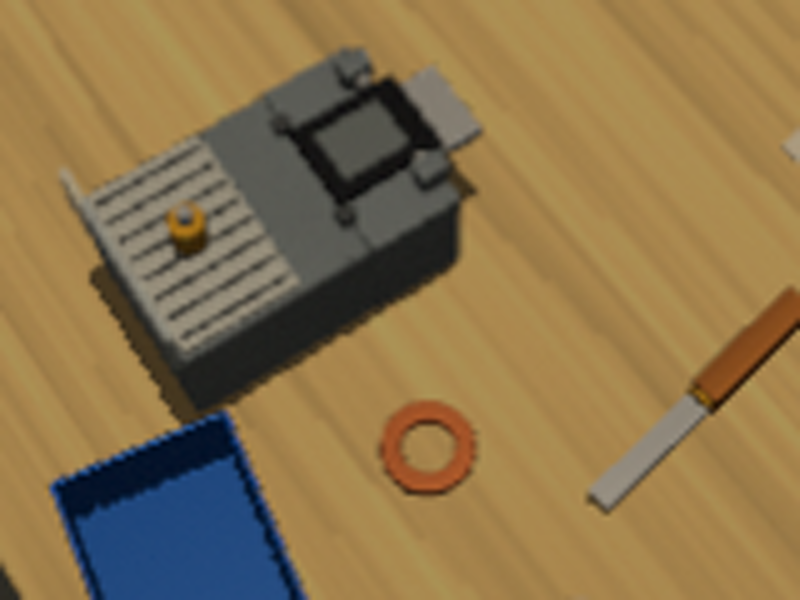

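View pics/s_bars.png

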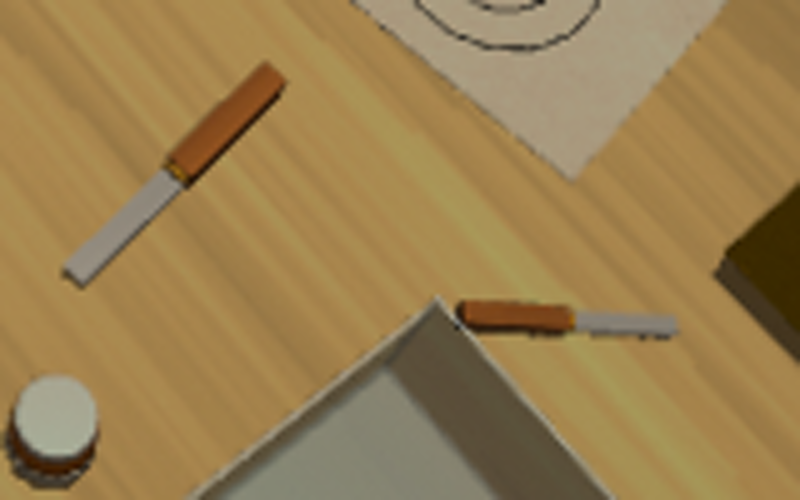

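View pics/d_crop.png

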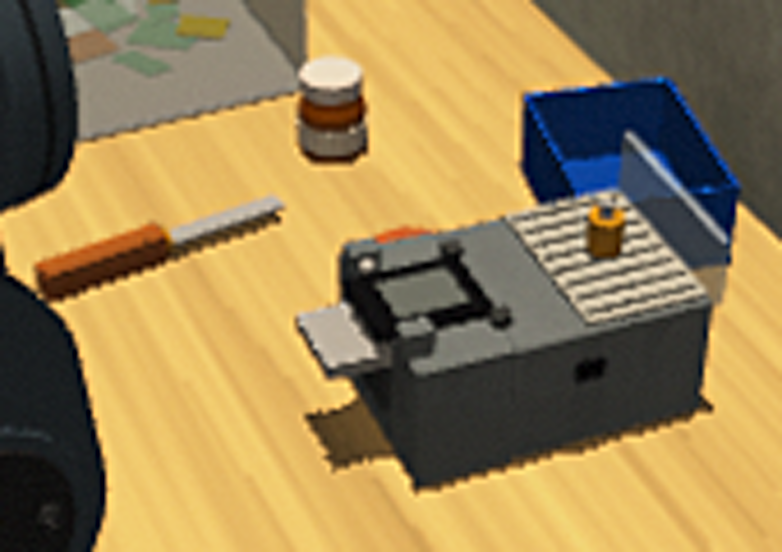

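Bar A at (377,270) is clearly the larger: its handle is about 1.3x as long as that of B at (453,299). A is therefore the pry bar. Next I'll measure its pose and the grinder's.

Run:
```python
from h import *
c=r.calibration("scene"); c2=r.calibration("side")
S=lambda x,y:((x+.5)/5-.5+235,(y+.5)/5-.5+190)
B=lambda x,y:((x+.5)/5-.5+340,(y+.5)/5-.5+235)
D=lambda x,y:((x+.5)/4.6-.5+235,(y+.5)/4.6-.5+120)
print("ledge s",plane(c,S(432,65),.09),plane(c,S(481,128),.09))
print("ledge d",plane(c2,D(298,316),.09),plane(c2,D(330,369),.09))
print("top s: frontL,backL,frontR",plane(c,S(462,196),.1),plane(c,S(180,350),.1),plane(c,S(340,50),.1))
print("top d: frontR,backR",plane(c2,D(415,372),.1),plane(c2,D(708,300),.1))
print("bottom d frontR,backR",plane(c2,D(418,490),.0),plane(c2,D(708,405),.0))
print("bar tip scene", plane(c,B(76,277),.015), "ferrule",plane(c,B(177,173),.017),"end",plane(c,B(275,70),.026))
print("bar tip side", plane(c2,D(280,200),.015),"ferr",plane(c2,D(170,235),.02),"end top",plane(c2,D(38,264),.026))
```

```text
ledge s [0.53677957 0.03499026 0.09      ] [0.53903025 0.09440077 0.09      ]
ledge d [0.54043159 0.09346886 0.09      ] [0.53813712 0.03422542 0.09      ]
top s: frontL,backL,frontR [0.5827789  0.13209144 0.1       ] [0.79017255 0.11515375 0.1       ] [ 0.58413549 -0.00696764  0.1       ]
top d: frontR,backR [ 0.580532   -0.00161229  0.1       ] [ 0.78567586 -0.01197909  0.1       ]
bottom d frontR,backR [ 0.58349975 -0.00171541  0.        ] [ 8.01495307e-01 -4.79383827e-03  1.11022302e-16]
bar tip scene [0.61535296 0.32925838 0.015     ] ferrule [0.5175612  0.31348155 0.017     ] end [0.41941481 0.29810304 0.026     ]
bar tip side [0.61815272 0.32752498 0.015     ] ferr [0.52324069 0.31089032 0.02      ] end top [0.4208893  0.30718384 0.026     ]
```

```bash
python3 -m handwheel '[[0,0,0,0,0,-1,1],[0,0,0,0,0,-1,1],[0,0,0,0,0,-1,1],[0,0,0,0,0,-1,1],[0,0,0,0,0,-1,1],[0,0,0,0,0,-1,1],[0,0,0,0,0,-1,1],[0,0,0,0,0,-1,1],[0,0,0,0,0,-1,1],[0,0,0,0,0,-1,1],[0,0,0,0,0,-1,1],[0,0,0,0,0,-1,1],[0,0,0,0,0,-1,1],[0,0,0,0,0,-1,1],[0,0,0,0,0,-1,1],[0,0,0,0,0,-1,1],[0,0,0,0,0,-1,1],[0,0,0,0,0,-1,1],[0,0,0,0,0,-1,1],[0,0,0,0,0,-1,1]]'
```

```text
time_s: 2.65
tool_pos: [0.2096, -0.481, 0.2071]
tcp_rot: [-0.0, -0.033, 0.999, 0.001]
contact_force: [0.1, -0.1, 0.8]
opening: 0.0853
```

```bash
python3 -m handwheel '[[-0.5,1,0,0,0,-0.6,1],[-0.5,1,0,0,0,0,1],[-0.5,1,0,0,0,0,1],[-0.5,1,0,0,0,0,1],[-0.5,1,0,0,0,0,1],[-0.5,1,0,0,0,0,1],[-0.5,1,0,0,0,0,1],[-0.5,1,0,0,0,0,1],[-0.5,1,0,0,0,0,1],[-0.5,1,0,0,0,0,1],[-0.5,1,0,0,0,0,1],[-0.5,1,0,0,0,0,1],[-0.5,1,0,0,0,0,1],[-0.5,1,0,0,0,0,1],[-0.5,1,0,0,0,0,1],[-0.5,1,0,0,0,0,1],[-0.5,1,0,0,0,0,1],[-0.5,1,0,0,0,0,1],[-0.5,1,0,0,0,0,1],[-0.5,1,0,0,0,0,1]]'
cat > st.py <<'E'
from h import *
o=r.observe(); q=rot(o["tcp_rot"]).as_matrix()
print(round(o["time_s"],2),"tcp",o["tool_pos"].round(4),"xaxis",q[:,0].round(3),"z",q[:,2].round(3),"yaw",np.degrees(np.arctan2(q[1,0],q[0,0])).round(2),"F",o["contact_force"].round(2),"M",o["ft_torque"].round(2),"open",round(o["opening"],4),"j",o["joints"].round(2))
import sys
if len(sys.argv)>3:
    d=np.array([float(v) for v in sys.argv[1:4]])-o["tool_pos"]; print("shift units",(q.T@d/0.02).round(2))
E
python3 st.py 0.493 0.310 0.12
```

```text
time_s: 5.15
tool_pos: [0.3512, -0.056, 0.2076]
tcp_rot: [0.0, -0.073, 0.997, -0.0]
contact_force: [0.4, 0.3, 0.1]
opening: 0.0852
5.15 tcp [ 0.3512 -0.056   0.2076] xaxis [-0.989 -0.145 -0.   ] z [ 0. -0. -1.] yaw -171.65 F [0.39 0.28 0.11] M [-0.01 -0.01 -0.03] open 0.0852 j [-0.35 -0.39 -0.28  1.68 -0.   -0.49]
shift units [-9.67 17.08  4.38]
```

```bash
python3 -m handwheel '[[-0.5,1,0,0,0,0,1],[-0.5,1,0,0,0,0,1],[-0.5,1,0,0,0,0,1],[-0.5,1,0,0,0,0,1],[-0.5,1,0,0,0,0,1],[-0.5,1,0,0,0,0,1],[0,0,0,0,0,0,1]]'
python3 - <<'E'
from h import *
import json
o=r.observe();c=r.calibration("wrist"); im=r.grab_frame("wrist"); cv2.imwrite("pics/w1.png",im[:,:,::-1])
json.dump({k:(v.tolist() if hasattr(v,'tolist') else v) for k,v in c.items()},open("w1.json","w"))
for p in [(.5385,.0645,.09),(.5835,.065,.1)]: print(proj(c,p))
E
```

```text
time_s: 6.02
tool_pos: [0.3929, 0.0715, 0.2075]
tcp_rot: [-0.0, -0.074, 0.997, 0.0]
contact_force: [0.1, -0.9, -0.2]
opening: 0.0855
[288.79017808 321.52684478]
[283.34662783 363.32607009]
```

View pics/w1.png

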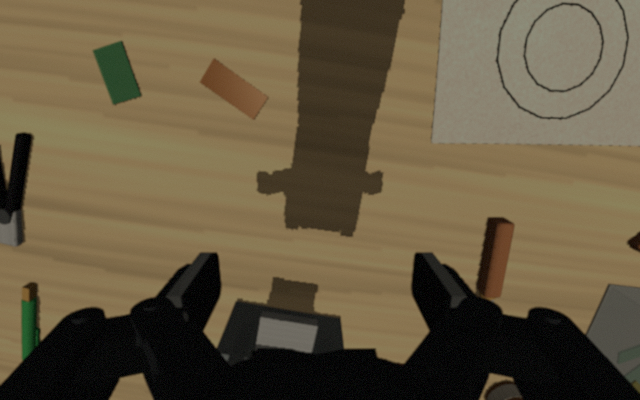

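The view shows the ledge's front edge running from about (259,318) to (318,322), where I had predicted its middle at (289,321). The bar's handle is at (497,257).

Run:
```python
from h import *
import json
c=json.load(open("w1.json")); c={k:np.array(v) for k,v in c.items()}
im=cv2.imread("pics/w1.png")[:,:,::-1]
crop(im,210,260,370,370,5,"pics/w1a.png"); crop(im,440,190,560,310,5,"pics/w1b.png")
```

```text
(no output)
```

View pics/w1a.png

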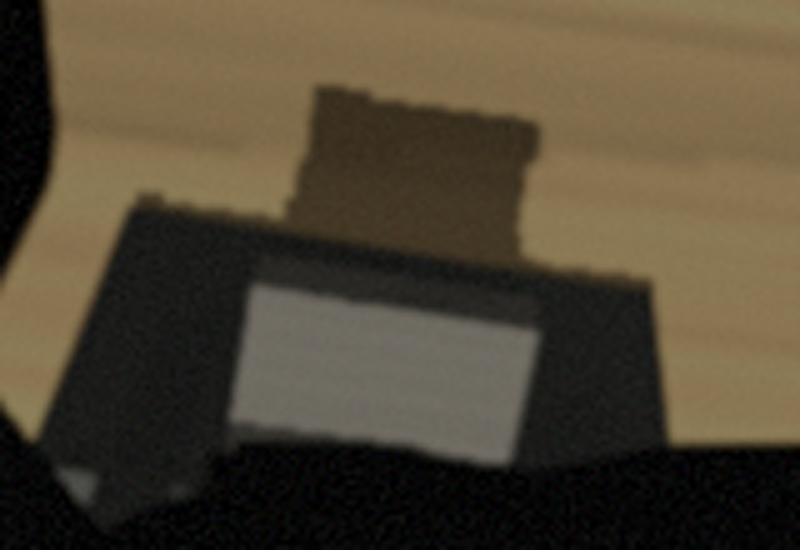

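View pics/w1b.png

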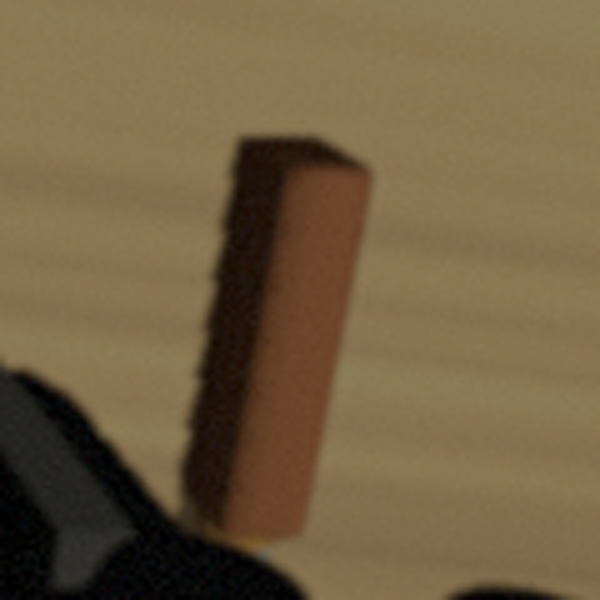

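Run:
```python
from h import *
import json
c=json.load(open("w1.json")); c={k:np.array(v) for k,v in c.items()}
A=lambda x,y:((x+.5)/5-.5+210,(y+.5)/5-.5+260)
B=lambda x,y:((x+.5)/5-.5+440,(y+.5)/5-.5+190)
def yaw(a,b): d=b-a; return np.degrees(np.arctan2(-d[0],d[1]))
a,b=[plane(c,A(*p),.09) for p in [(252,284),(540,328)]]; print("ledge",a,b,(a+b)/2,yaw(a,b),np.linalg.norm(a-b))
a,b=[plane(c,A(*p),0) for p in [(135,208),(650,282)]]; print("base",a,b,(a+b)/2,yaw(a,b),np.linalg.norm(a-b))
p=[plane(c,B(*p),.026) for p in [(290,170),(370,172),(302,535),(220,527)]]
for x in p: print(x)
e=(p[0]+p[1])/2;f=(p[2]+p[3])/2; d=(f-e); L=np.linalg.norm(d); d/=L
print("handle L",L,"yaw",np.degrees(np.arctan2(d[1],d[0])),"grip",f-d*.025,e+d*.075)
```

```text
ledge [0.53682777 0.03456286 0.09      ] [0.53854881 0.09448052 0.09      ] [0.53768829 0.06452169 0.09      ] -1.6452760977134473 0.05994237348454671
base [ 5.85751277e-01 -6.73991648e-03  5.55111512e-17] [0.58797281 0.1322763  0.        ] [5.86862043e-01 6.27681895e-02 2.77555756e-17] -0.9155299373119594 0.13903396135921178
[0.4214237  0.28811472 0.026     ]
[0.41916556 0.30742888 0.026     ]
[0.51489779 0.32188333 0.026     ]
[0.51534246 0.30007051 0.026     ]
handle L 0.09574053317777505 yaw 7.927858349782917 grip [0.49035906 0.30752877 0.026     ] [0.49457782 0.30811626 0.026     ]
```

```bash
python3 st.py 0.4927 0.309 0.12
```

```text
6.08 tcp [0.3928 0.0707 0.2075] xaxis [-0.989 -0.147  0.001] z [-0.001 -0.    -1.   ] yaw -171.56 F [-0.35  0.07 -0.3 ] M [-0.03  0.01  0.  ] open 0.0857 j [ 0.01 -0.28 -0.2   1.65 -0.   -0.14]
shift units [-6.69 11.05  4.37]
```

```bash
python3 -m handwheel '[[-0.56,0.92,0.36,0,0,0,1],[-0.56,0.92,0.36,0,0,0,1],[-0.56,0.92,0.36,0,0,0,1],[-0.56,0.92,0.36,0,0,0,1],[-0.56,0.92,0.36,0,0,0,1],[-0.56,0.92,0.36,0,0,0,1],[-0.56,0.92,0.36,0,0,0,1],[-0.56,0.92,0.36,0,0,0,1],[-0.56,0.92,0.36,0,0,0,1],[-0.56,0.92,0.36,0,0,0,1],[-0.56,0.92,0.36,0,0,0,1],[-0.56,0.92,0.36,0,0,0,1],[0,0,0,0,0,0,1]]'
python3 - <<'E'
from h import *
im=r.grab_frame("wrist"); cv2.imwrite("pics/w2.png",im[:,:,::-1])
im=r.grab_frame("scene"); crop(im,300,180,460,300,5,"pics/s2.png")
E
python3 st.py 0.4927 0.309 0.001
```

```text
time_s: 7.7
tool_pos: [0.4939, 0.3079, 0.1202]
tcp_rot: [-0.001, -0.073, 0.997, -0.001]
contact_force: [0.3, 0.1, 0.4]
opening: 0.0854
7.8 tcp [0.494  0.3072 0.1212] xaxis [-0.99  -0.144  0.001] z [-0.001 -0.001 -1.   ] yaw -171.7 F [-0.72 -0.55  0.62] M [-0.02 -0.02 -0.01] open 0.0852 j [ 0.44  0.19  0.09  1.47 -0.    0.3 ]
shift units [0.05 0.11 6.01]
```

View pics/w2.png

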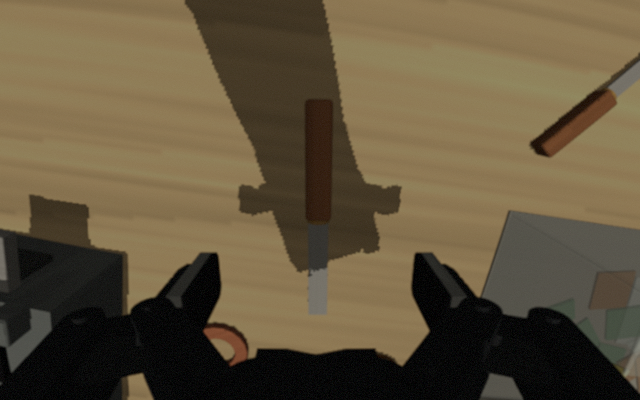

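View pics/s2.png

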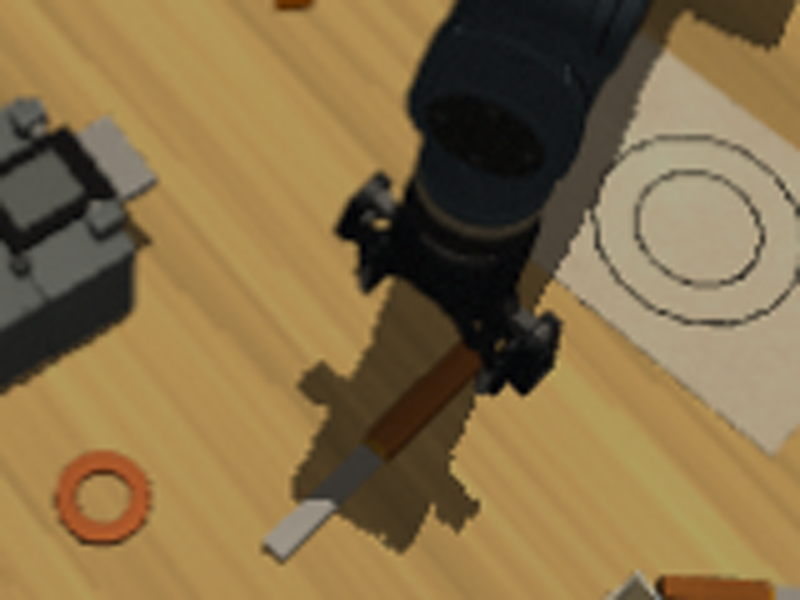

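The bar is centred between the jaws (u about 318) and runs along tool x, with its tip at (318,313) and the handle's blade end at (318,221). Next I'll compute the offset along the bar, then go down.

Run:
```python
from h import *
c=r.calibration("wrist"); im=cv2.imread("pics/w2.png")
t=plane(c,(317.5,313.5),.013);f=plane(c,(318,221.5),.026);e=plane(c,(319,100),.026)
print(t,f,e,np.linalg.norm(t[:2]-e[:2])); d=(t-e)[:2]; d/=np.linalg.norm(d); print("grip",t[:2]-d*.125,f[:2]-d*.025,e[:2]+d*.075,np.degrees(np.arctan2(d[1],d[0])))
```

```text
[0.6189521  0.32641101 0.013     ] [0.51866721 0.31210392 0.026     ] [0.41987982 0.29839043 0.026     ] 0.20103463615239883
grip [0.49517226 0.30898828] [0.49391125 0.30861937] [0.49414773 0.30884407] 8.012077525478931
```

```bash
python3 -m handwheel '[[0,0.07,1,0,0,0,1],[0,0,1,0,0,0,1],[0,0,1,0,0,0,1],[0,0,1,0,0,0,1],[0,0,1,0,0,0,1],[0,0,0.5,0,0,0,1],[0,0,0.5,0,0,0,1],[0,0,0,0,0,0,-1],[0,0,0,0,0,0,-1],[0,0,0,0,0,0,-1],[0,0,0,0,0,0,-1],[0,0,0,0,0,0,-1],[0,0,0,0,0,0,-1]]' 80; python3 st.py
```

```text
time_s: 9.43
tool_pos: [0.4949, 0.3099, 0.0024]
tcp_rot: [0.001, -0.073, 0.997, 0.0]
contact_force: [-0.8, 0.3, 5.7]
opening: 0.0
9.43 tcp [0.4949 0.3099 0.0024] xaxis [-0.989 -0.145 -0.002] z [ 0.002  0.001 -1.   ] yaw -171.66 F [-0.81  0.35  5.69] M [-0.09 -0.   -0.03] open 0.0 j [ 0.44  0.25 -0.09  1.23 -0.    0.3 ]
```

Run:
```python
from h import *
im=r.grab_frame("wrist"); cv2.imwrite("pics/w3.png",im[:,:,::-1])
im=r.grab_frame("scene"); crop(im,300,180,460,300,5,"pics/s3.png")
```

```text
(no output)
```

View pics/w3.png

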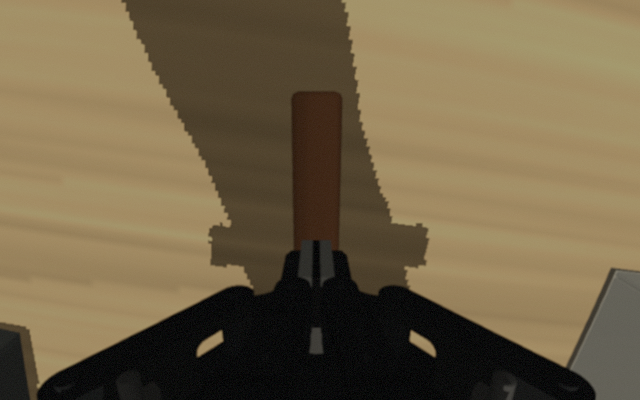

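View pics/s3.png

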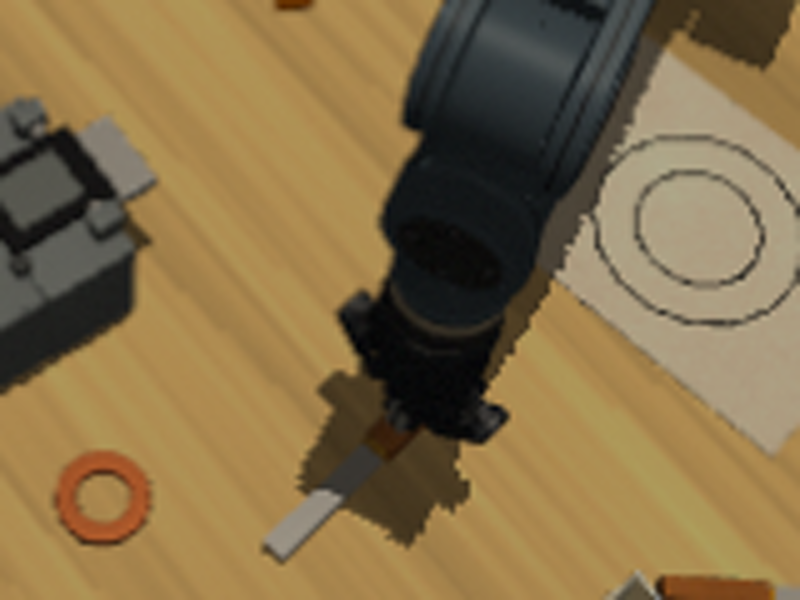

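Run:
```python
from h import *
o=r.observe(); p=o["tool_pos"]
for n in ["wrist","scene","side"]:
    c=r.calibration(n); print(n,proj(c,p),proj(c,p+[0,0,.024]))
im=r.grab_frame("side"); cv2.imwrite("pics/d3.png",im[:,:,::-1])
im=cv2.imread("pics/w3.png")[:,:,::-1]
crop(np.clip(im.astype(float)*2.5,0,255).astype(np.uint8),236,200,396,320,5,"pics/w3a.png")
```

```text
wrist [316.58587134 238.19025534] [316.70523613 257.90150719]
scene [378.97276026 266.20454546] [379.88330194 263.56165146]
side [264.21365842 176.96452237] [263.66093232 171.25835133]
```

View pics/w3a.png

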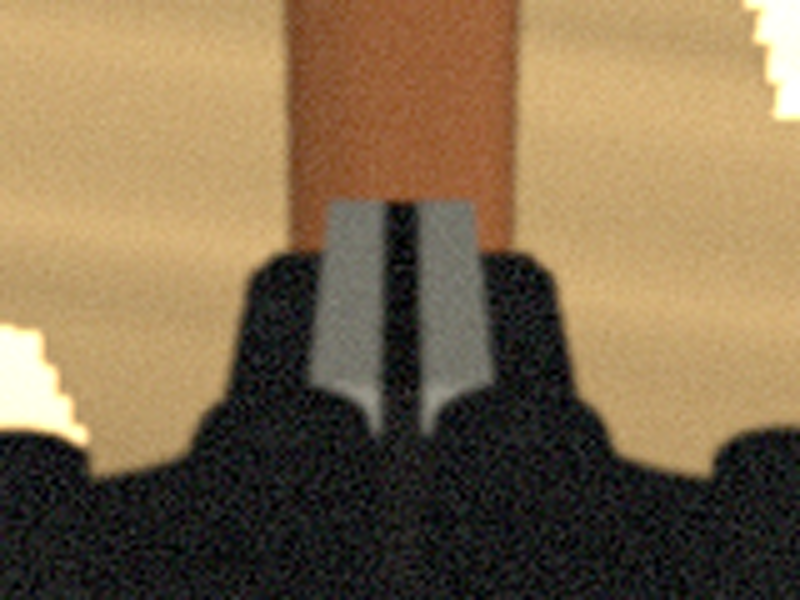

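View pics/d3.png

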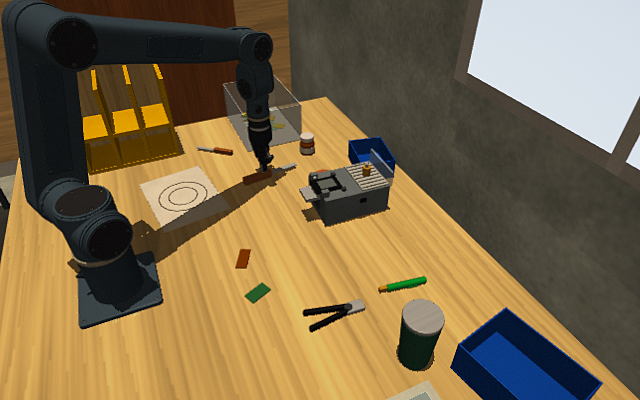

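The fingers report shut (opening 0), but the wrist view shows them over the handle with their ends at about (316,240), so the grasp failed. I'll lift a little and compare the view.

```bash
python3 -m handwheel '[[0,0,-0.5,0,0,0,-1],[0,0,-1,0,0,0,-1],[0,0,-1,0,0,0,-1],[0,0,0,0,0,0,-1]]'
python3 - <<'E'
from h import *
o=r.observe(); p=o["tool_pos"];Rm=rot(o["tcp_rot"]).as_matrix()
c=r.calibration("wrist"); print(p,o["opening"],proj(c,p),proj(c,p+Rm@[.011,0,0]),proj(c,p+Rm@[-.011,0,0]),proj(c,p+Rm@[0.011,0,-.024]))
im=r.grab_frame("wrist"); 
crop(np.clip(im.astype(float)*2.,0,255).astype(np.uint8),200,80,440,320,2.5,"pics/w4.png")
E
```

```text
time_s: 10.07
tool_pos: [0.4953, 0.3102, 0.0531]
tcp_rot: [0.002, -0.073, 0.997, 0.001]
contact_force: [-0.6, 0.3, 0.1]
opening: -0.0
[0.49530274 0.31022983 0.05309092] -9.331501856296113e-06 [316.51377031 238.16192583] [316.50633037 219.43185113] [316.52071384 256.22438287] [316.59268063 236.68687576]
```

View pics/w4.png

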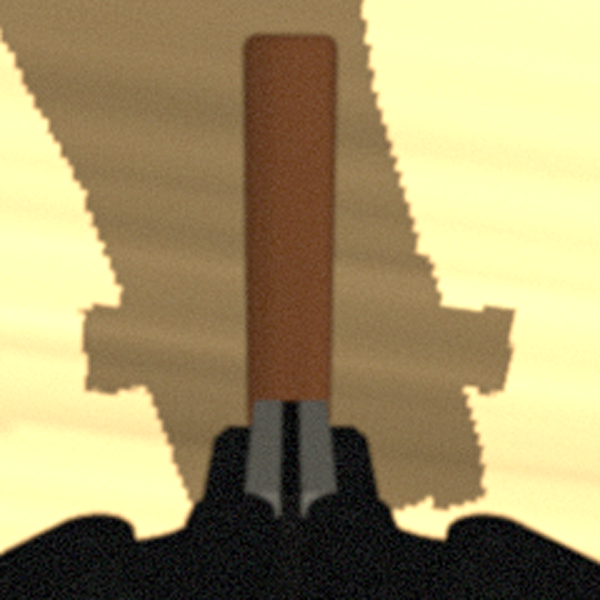

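Run:
```python
from h import *
o=r.observe(); p=o["tool_pos"]
for n in ["scene","side"]:
    c=r.calibration(n); im=r.grab_frame(n); u=proj(c,p).round(1); u2=proj(c,p+[0,0,.024]).round(1); x,y=int(u[0])-40,int(u[1])-40
    crop(np.clip(im.astype(float)*2.,0,255).astype(np.uint8),x,y,x+80,y+60,8,f"pics/{n}5.png"); print(n,x,y,(u-[x,y])*8,(u2-[x,y])*8)
```

```text
scene 341 220 [320.  324.8] [327.2 301.6]
side 222 125 [327.2 321.6] [323.2 273.6]
```

View pics/scene5.png

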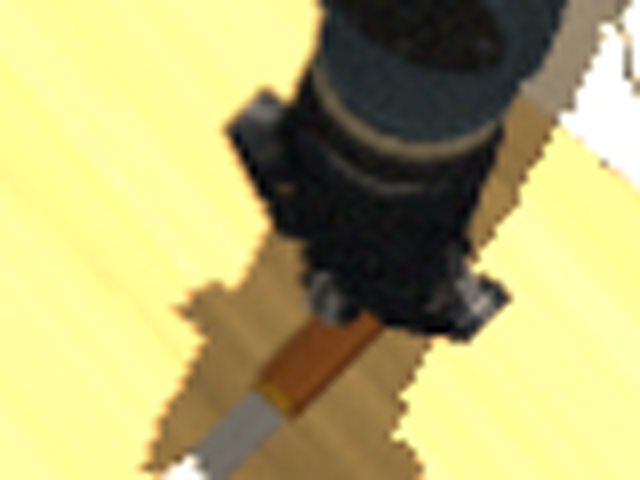

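View pics/side5.png

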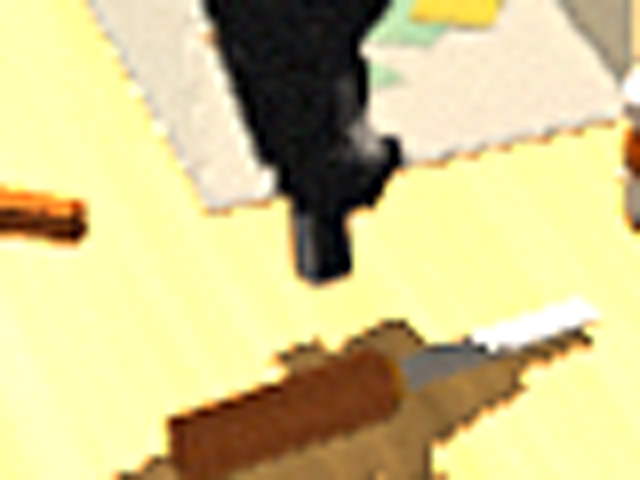

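The side view puts the actual fingertips about 20 to 24 mm above the reported TCP: tip at crop (323,280), reported TCP at (327,322). The fingers had simply closed on top of the handle. I'll open, go about 24 mm deeper and close again.

```bash
python3 -m handwheel '[[0,0,0,0,0,0,1],[0,-0.05,0,0,0,0,1],[0,0,0,0,0,0,1],[0,0,0,0,0,0,1],[0,0,0,0,0,0,1],[0,0,1,0,0,0,1],[0,0,1,0,0,0,1],[0,0,1,0,0,0,1],[0,0,0.6,0,0,0,1],[0,0,0,0,0,0,1]]'; python3 st.py
```

```text
time_s: 11.48
tool_pos: [0.4932, 0.3081, -0.0219]
tcp_rot: [-0.001, -0.073, 0.997, -0.0]
contact_force: [-0.4, 0.8, -0.2]
opening: 0.0858
11.47 tcp [ 0.4932  0.3081 -0.0219] xaxis [-0.989 -0.145  0.002] z [-0.002 -0.001 -1.   ] yaw -171.66 F [-0.36  0.79 -0.16] M [-0.02 -0.01 -0.03] open 0.0858 j [ 0.44  0.27 -0.12  1.19  0.    0.3 ]
```

```bash
python3 -m handwheel '[[0,0,0,0,0,0,-1],[0,0,0,0,0,0,-1],[0,0,0,0,0,0,-1],[0,0,0,0,0,0,-1],[0,0,0,0,0,0,-1]]' 80; python3 st.py
python3 - <<'E'
from h import *
im=r.grab_frame("wrist"); 
crop(np.clip(im.astype(float)*2.,0,255).astype(np.uint8),200,80,440,320,2.5,"pics/w6.png")
c=r.calibration("side"); im=r.grab_frame("side")
crop(np.clip(im.astype(float)*2.,0,255).astype(np.uint8),222,135,302,195,8,"pics/side6.png")
E
```

```text
time_s: 12.1
tool_pos: [0.495, 0.3089, -0.0199]
tcp_rot: [0.001, -0.073, 0.997, 0.0]
contact_force: [-0.4, 0.0, 3.6]
opening: 0.0204
12.1 tcp [ 0.495   0.3089 -0.0199] xaxis [-0.989 -0.145 -0.002] z [ 0.002  0.001 -1.   ] yaw -171.67 F [-0.38  0.04  3.64] M [-0.04 -0.03 -0.05] open 0.0204 j [ 0.44  0.27 -0.11  1.19  0.    0.3 ]
```

View pics/w6.png

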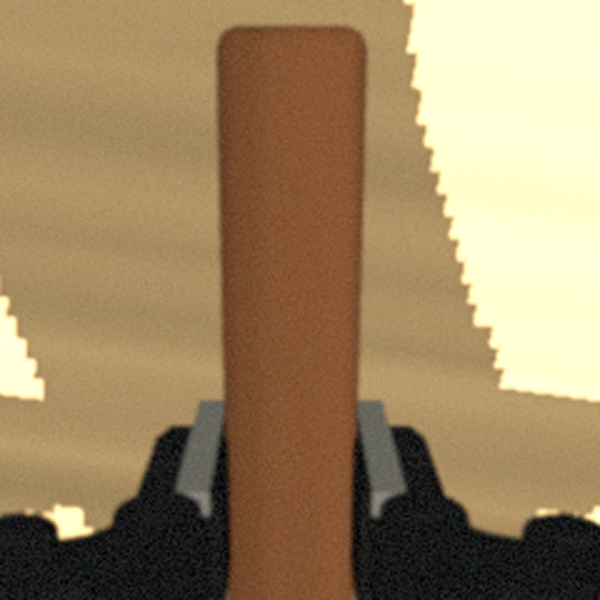

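View pics/side6.png

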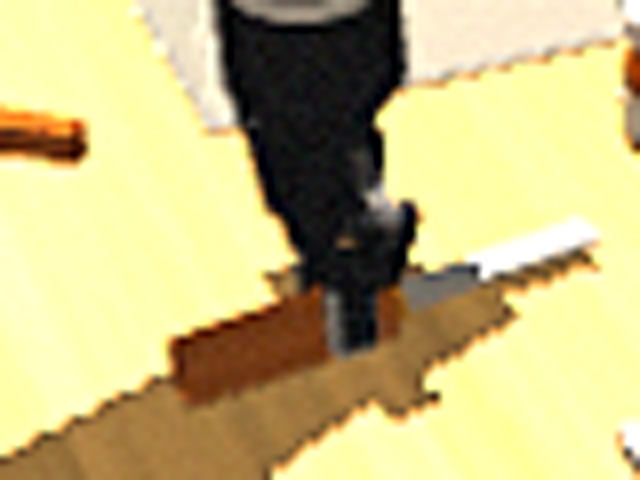

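The opening is now 20 mm with pads on both sides of the handle, so the bar is held with its axis 33 mm above the reported TCP. Lift and move to in front of the ledge.

```bash
python3 -m handwheel '[[0,0,-0.3,0,0,0,-1],[0,0,-0.7,0,0,0,-1],[0,0,-1,0,0,0,-1],[0,0,-1,0,0,0,-1],[0,0,-1,0,0,0,-1],[0,0,-1,0,0,0,-1],[0,0,-1,0,0,0.3,-1],[0,0,-1,0,0,0.3,-1],[0,0,0,0,0,0.3,-1],[0,0,0,0,0,0.36,-1],[0,0,0,0,0,0,-1]]'; python3 st.py 0.383 0.0693 0.120
```

```text
time_s: 13.58
tool_pos: [0.494, 0.3085, 0.1195]
tcp_rot: [-0.0, 0.015, 1.0, -0.0]
contact_force: [-0.0, -0.1, -1.8]
opening: 0.0203
13.57 tcp [0.494  0.3085 0.1195] xaxis [-1.    0.03  0.  ] z [-0. -0. -1.] yaw 178.29 F [-0.03 -0.1  -1.8 ] M [-0.02 -0.01  0.02] open 0.0203 j [ 0.44  0.2   0.09  1.46 -0.    0.47]
shift units [  5.19 -12.12  -0.02]
```

Now I'll go to the pre-insert point, staying a little high, and look.

```bash
python3 -m handwheel '[[0.43,-1,0,0,0,0,-1],[0.43,-1,0,0,0,0,-1],[0.43,-1,0,0,0,0,-1],[0.43,-1,0,0,0,0,-1],[0.43,-1,0,0,0,0,-1],[0.43,-1,0,0,0,0,-1],[0.43,-1,0,0,0,0,-1],[0.43,-1,0,0,0,0,-1],[0.43,-1,0,0,0,0,-1],[0.43,-1,0,0,0,0,-1],[0.43,-1,0.4,0,0,0,-1],[0.43,-1,0.4,0,0,0,-1],[0,-0.12,0.8,0,0,0,-1],[0,0,0.8,0,0,0,-1],[0,0,0.5,0,0,0,-1],[0,0,0,0,0,0,-1]]'; python3 st.py 0.403 0.0687 0.062
python3 - <<'E'
from h import *
o=r.observe();p=o["tool_pos"];Rm=rot(o["tcp_rot"]).as_matrix()
tip=p+Rm@[-.125,0,-.033]; print("tip est",tip)
for n in ["scene","side"]:
    c=r.calibration(n); im=r.grab_frame(n); cv2.imwrite(f"pics/{n}7full.png",im[:,:,::-1]); u=proj(c,[.56,.065,.09]); x,y=int(u[0])-50,int(u[1])-40
    print(n,x,y,(proj(c,tip)-[x,y])*8)
    crop(np.clip(im.astype(float)*1.6,0,255).astype(np.uint8),x,y,x+100,y+75,8,f"pics/{n}7.png")
E
```

```text
time_s: 15.58
tool_pos: [0.3826, 0.0699, 0.0598]
tcp_rot: [-0.001, 0.015, 1.0, 0.0]
contact_force: [0.0, -0.2, -2.4]
opening: 0.0206
15.57 tcp [0.3826 0.0699 0.0598] xaxis [-1.     0.029  0.003] z [-0.003  0.    -1.   ] yaw 178.31 F [ 0.01 -0.15 -2.45] M [ 0.07  0.01 -0.05] open 0.0206 j [ 0.01 -0.3  -0.51  1.36  0.    0.04]
shift units [-1.02 -0.03 -0.11]
tip est [0.50763177 0.0662093  0.09246216]
scene 270 172 [506.05056264 258.09491688]
side 259 151 [267.8223878  356.67761888]
```

View pics/scene7.png

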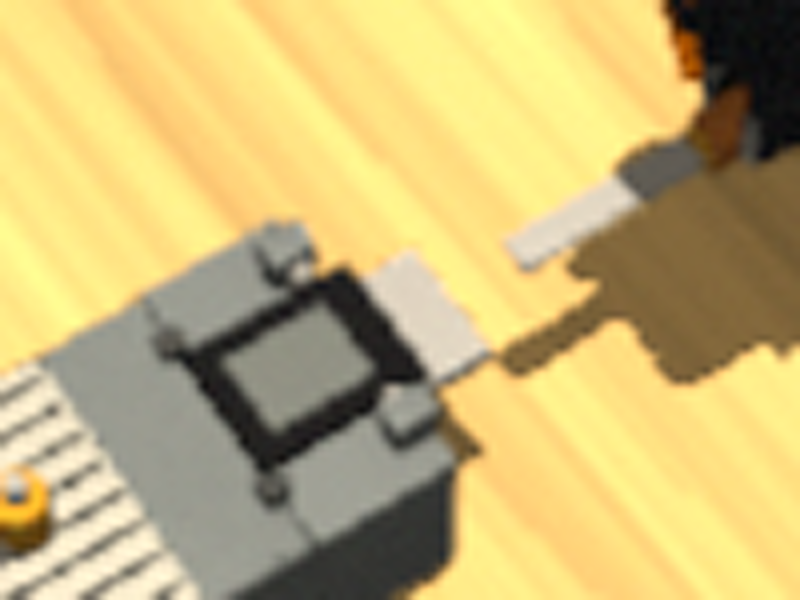

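View pics/side7.png

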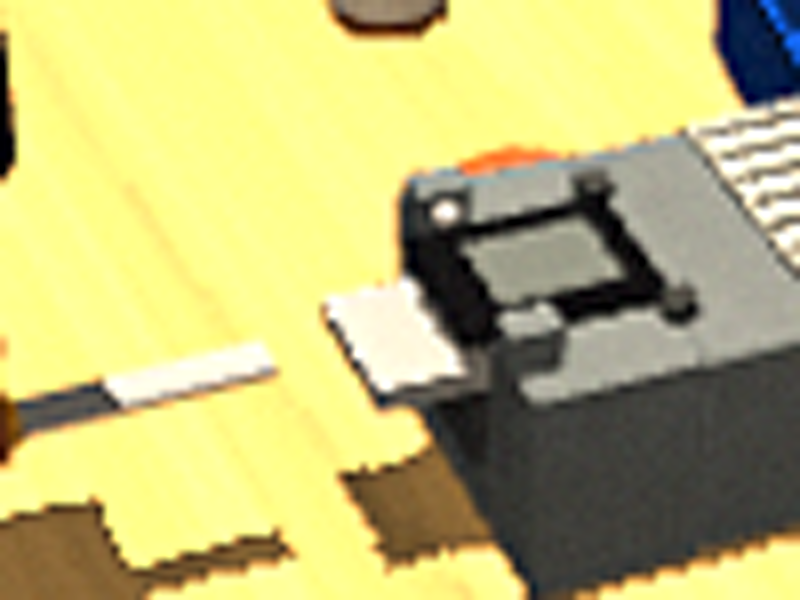

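Prediction and pictures agree to about 2 mm: the tip is at scene crop (517,256) and side crop (268,355). The blade points at the ledge's middle. I'll go over the ledge, short of the lip, and touch it to set the height.

```bash
python3 -m handwheel '[[-0.3,-0.03,-0.4,0,0,0,-1],[-0.7,-0.03,0,0,0,0,-1],[-0.7,-0.03,0,0,0,0,-1],[-0.6,-0.03,0,0,0,0,-1],[-0.5,0,0,0,0,0,-1],[0,0,0,0,0,0,-1],[0,0,0,0,0,0,-1]]'; python3 st.py; python3 -m handwheel '[[0,0,0.1,0,0,0,-1],[0,0,0.1,0,0,0,-1],[0,0,0,0,0,0,-1]]'; python3 st.py
```

```text
time_s: 16.55
tool_pos: [0.4391, 0.0654, 0.0691]
tcp_rot: [-0.0, 0.015, 1.0, 0.0]
contact_force: [-0.6, 0.1, -1.9]
opening: 0.0205
16.55 tcp [0.4391 0.0654 0.0691] xaxis [-1.     0.03   0.001] z [-0.001  0.    -1.   ] yaw 178.26 F [-0.64  0.09 -1.93] M [-0.06  0.04 -0.04] open 0.0205 j [-0.   -0.15 -0.37  1.35  0.    0.03]
time_s: 16.92
tool_pos: [0.4391, 0.0653, 0.0649]
tcp_rot: [-0.0, 0.015, 1.0, -0.0]
contact_force: [0.4, 0.2, -1.5]
opening: 0.0201
16.93 tcp [0.4391 0.0653 0.0649] xaxis [-1.     0.03   0.001] z [-0.001 -0.    -1.   ] yaw 178.26 F [ 0.41  0.16 -1.46] M [-0.03  0.01  0.  ] open 0.0201 j [-0.   -0.15 -0.37  1.35 -0.    0.03]
```

```bash
python3 -m handwheel '[[0,0,0.15,0,0,0,-1],[0,0,0,0,0,0,-1]]'; python3 -m handwheel '[[0,0,0.1,0,0,0,-1],[0,0,0,0,0,0,-1]]';  python3 st.py; python3 -m handwheel '[[0,0,0.1,0,0,0,-1],[0,0,0,0,0,0,-1]]'; python3 st.py
```

```text
time_s: 17.18
tool_pos: [0.4393, 0.0653, 0.0619]
tcp_rot: [-0.0, 0.015, 1.0, -0.0]
contact_force: [-0.2, -0.1, -1.9]
opening: 0.0203
time_s: 17.42
tool_pos: [0.4394, 0.0653, 0.06]
tcp_rot: [-0.0, 0.015, 1.0, 0.0]
contact_force: [0.6, 0.0, -2.3]
opening: 0.0201
17.43 tcp [0.4394 0.0653 0.06  ] xaxis [-1.    0.03  0.  ] z [-0.  0. -1.] yaw 178.26 F [ 0.56  0.04 -2.3 ] M [-0.    0.05 -0.03] open 0.0201 j [-0.   -0.14 -0.38  1.34  0.    0.03]
time_s: 17.68
tool_pos: [0.4397, 0.0653, 0.0587]
tcp_rot: [0.0, 0.015, 1.0, -0.0]
contact_force: [-2.2, -0.7, 0.9]
opening: 0.0207
17.68 tcp [0.4397 0.0653 0.0587] xaxis [-1.     0.03  -0.001] z [ 0.001 -0.    -1.   ] yaw 178.26 F [-2.2  -0.74  0.93] M [-0.03  0.06 -0.02] open 0.0207 j [-0.   -0.14 -0.38  1.33 -0.    0.03]
```

Contact came at TCP z of about 0.0588, as predicted. I'll raise 3 mm and push the blade in under the lip.

```bash
python3 -m handwheel '[[0,0,-0.15,0,0,0,-1],[0,0,0,0,0,0,-1],[-0.2,0,0,0,0,0,-1],[-0.2,0,0,0,0,0,-1],[0,0,0,0,0,0,-1]]'; python3 st.py;  python3 -m handwheel '[[-0.2,0,0,0,0,0,-1],[0,0,0,0,0,0,-1],[0,0,0,0,0,0,-1]]'; python3 st.py
python3 - <<'E'
from h import *
o=r.observe();p=o["tool_pos"];Rm=rot(o["tcp_rot"]).as_matrix()
tip=p+Rm@[-.125,0,-.033]; print("tip est",tip)
for n in ["scene","side"]:
    c=r.calibration(n); im=r.grab_frame(n); u=proj(c,[.56,.065,.09]); x,y=int(u[0])-50,int(u[1])-40
    crop(np.clip(im.astype(float)*1.6,0,255).astype(np.uint8),x,y,x+100,y+75,8,f"pics/{n}8.png")
E
```

```text
time_s: 18.3
tool_pos: [0.4478, 0.065, 0.0611]
tcp_rot: [-0.0, 0.015, 1.0, 0.0]
contact_force: [-0.2, -0.0, -1.9]
opening: 0.0205
18.3 tcp [0.4478 0.065  0.0611] xaxis [-1.     0.031  0.   ] z [-0.  0. -1.] yaw 178.25 F [-0.23 -0.01 -1.95] M [0.02 0.05 0.01] open 0.0205 j [-0.   -0.12 -0.36  1.34  0.    0.03]
time_s: 18.68
tool_pos: [0.4515, 0.065, 0.0612]
tcp_rot: [-0.0, 0.015, 1.0, 0.0]
contact_force: [-0.3, -0.2, -1.0]
opening: 0.0203
18.68 tcp [0.4515 0.065  0.0612] xaxis [-1.    0.03  0.  ] z [-0.  0. -1.] yaw 178.26 F [-0.29 -0.24 -0.98] M [-0.01  0.03 -0.02] open 0.0203 j [-0.   -0.11 -0.35  1.33  0.    0.03]
tip est [0.57643443 0.06118198 0.09416748]
```

View pics/scene8.png

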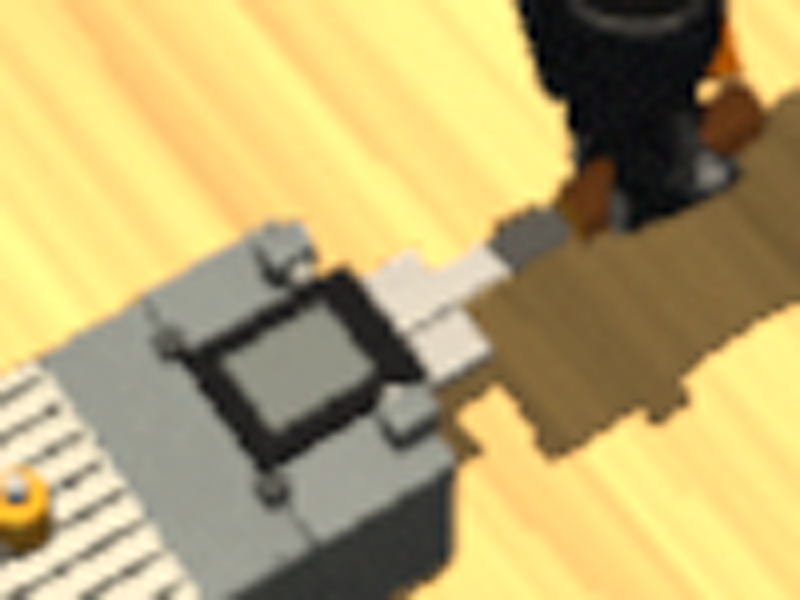

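View pics/side8.png

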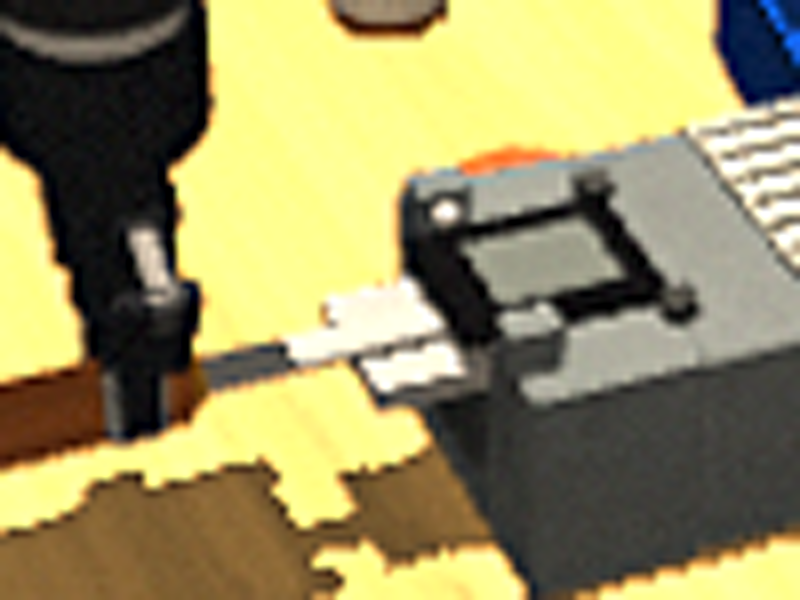

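The blade is in under the lip by about 5 mm and centred: in the scene crop it crosses the lip at (400,325). I'll push 3 mm more, settle onto the ledge, then lever about its edge.

```bash
python3 -m handwheel '[[-0.15,0,0,0,0,0,-1],[0,0,0.12,0,0,0,-1],[0,0,0,0,0,0,-1]]'; python3 st.py; python3 -m handwheel '[[-0.12,0,0.29,0,-0.5,0,-1],[-0.12,0,0.29,0,-0.5,0,-1],[-0.12,0,0.29,0,-0.5,0,-1],[0,0,0,0,0,0,-1]]' 100; python3 st.py
```

```text
time_s: 19.15
tool_pos: [0.455, 0.0648, 0.0591]
tcp_rot: [0.001, 0.015, 1.0, -0.0]
contact_force: [1.1, -0.1, -1.0]
opening: 0.0203
19.15 tcp [0.455  0.0648 0.0591] xaxis [-1.     0.03  -0.001] z [ 0.001 -0.    -1.   ] yaw 178.26 F [ 1.07 -0.08 -1.04] M [-0.01 -0.14 -0.03] open 0.0203 j [-0.   -0.1  -0.35  1.33 -0.    0.03]
time_s: 19.65
tool_pos: [0.4611, 0.0648, 0.0416]
tcp_rot: [0.104, 0.015, 0.995, -0.002]
contact_force: [-3.4, 0.2, 2.3]
opening: 0.0201
19.65 tcp [0.4611 0.0648 0.0416] xaxis [-0.978  0.03  -0.206] z [ 0.206 -0.006 -0.979] yaw 178.27 F [-3.37  0.22  2.26] M [ 0.06  0.74 -0.04] open 0.0201 j [-0.   -0.33 -0.59  1.1  -0.01  0.03]
```

```bash
python3 -m handwheel '[[-0.1,0,0.29,0,-0.5,0,-1],[-0.1,0,0.29,0,-0.5,0,-1],[0,0,0,0,0,0,-1]]'; python3 st.py;  python3 - <<'E'
from h import *
for n in ["side"]:
    c=r.calibration(n); im=r.grab_frame(n); u=proj(c,[.56,.065,.09]); x,y=int(u[0])-50,int(u[1])-40
    crop(np.clip(im.astype(float)*1.6,0,255).astype(np.uint8),x,y,x+100,y+75,8,f"pics/{n}9.png")
E
```

```text
time_s: 20.02
tool_pos: [0.4676, 0.0645, 0.0308]
tcp_rot: [0.172, 0.015, 0.985, -0.003]
contact_force: [-4.8, -0.0, 2.8]
opening: 0.0197
20.02 tcp [0.4676 0.0645 0.0308] xaxis [-0.941  0.028 -0.338] z [ 0.338 -0.01  -0.941] yaw 178.27 F [-4.83 -0.01  2.83] M [0.   0.75 0.01] open 0.0197 j [ 0.   -0.47 -0.74  0.96 -0.01  0.03]
```

View pics/side9.png

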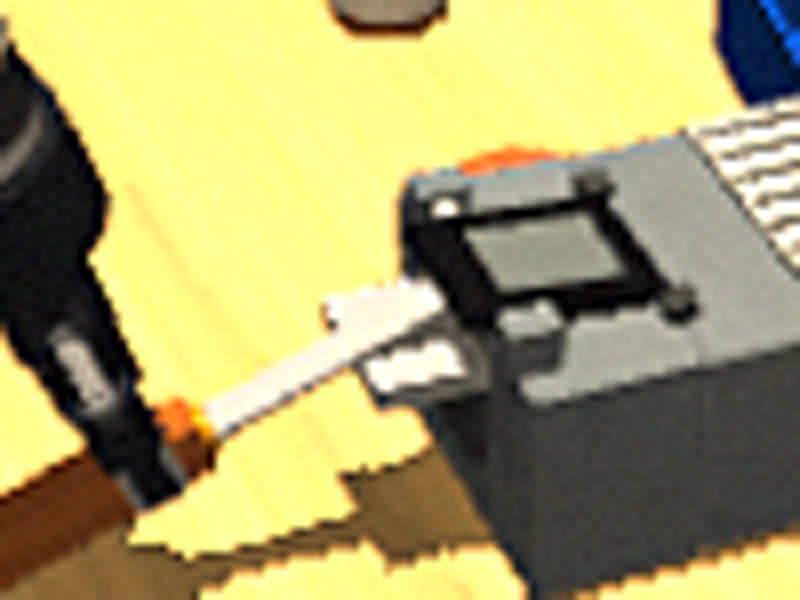

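The blade is tilted about 20° and the lip is beginning to rise, with low forces. Keep levering.

```bash
python3 -m handwheel '[[-0.1,0,0.29,0,-0.5,0,-1],[-0.1,0,0.29,0,-0.5,0,-1],[0,0,0,0,0,0,-1]]'; python3 st.py;  python3 - <<'E'
from h import *
for n in ["side"]:
    c=r.calibration(n); im=r.grab_frame(n); u=proj(c,[.56,.065,.09]); x,y=int(u[0])-50,int(u[1])-40
    crop(np.clip(im.astype(float)*1.6,0,255).astype(np.uint8),x,y,x+100,y+75,8,f"pics/{n}10.png")
E
```

```text
time_s: 20.45
tool_pos: [0.4754, 0.0642, 0.0209]
tcp_rot: [0.239, 0.015, 0.971, -0.004]
contact_force: [-6.0, 0.8, 2.2]
opening: 0.0196
20.45 tcp [0.4754 0.0642 0.0209] xaxis [-0.885  0.027 -0.464] z [ 0.464 -0.014 -0.886] yaw 178.26 F [-5.99  0.79  2.19] M [-0.02  1.03 -0.02] open 0.0196 j [ 0.01 -0.62 -0.9   0.81 -0.02  0.03]
```

View pics/side10.png

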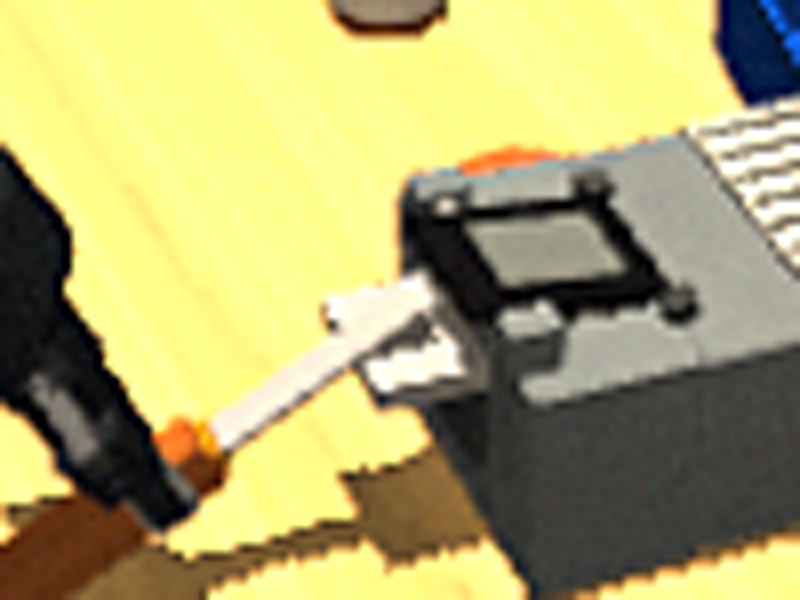

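Run:
```python
from h import *
o=r.observe();p=o["tool_pos"];Rm=rot(o["tcp_rot"]).as_matrix()
for n in ["side","scene"]:
    c=r.calibration(n); u=proj(c,[.56,.065,.09]); x,y=int(u[0])-50,int(u[1])-40
    print(n,x,y)
    for X in (-.025,-.125):
        for Y in (-.009,.009):
            q=p+Rm@[X,Y,-.035]; print(X,Y,q.round(4),((proj(c,q)-[x,y])*8).round(0))
    if n=="scene": im=r.grab_frame(n);crop(np.clip(im.astype(float)*1.6,0,255).astype(np.uint8),x,y,x+100,y+75,8,f"pics/{n}10.png")
```

```text
side 259 151
-0.025 -0.009 [0.4815 0.055  0.0642] [215. 453.]
-0.025 0.009 [0.482  0.073  0.0642] [199. 424.]
-0.125 -0.009 [0.57   0.0523 0.1106] [439. 296.]
-0.125 0.009 [0.5705 0.0703 0.1106] [421. 269.]
scene 270 172
-0.025 -0.009 [0.4815 0.055  0.0642] [537. 243.]
-0.025 0.009 [0.482  0.073  0.0642] [561. 272.]
-0.125 -0.009 [0.57   0.0523 0.1106] [368. 289.]
-0.125 0.009 [0.5705 0.0703 0.1106] [392. 320.]
```

View pics/scene10.png

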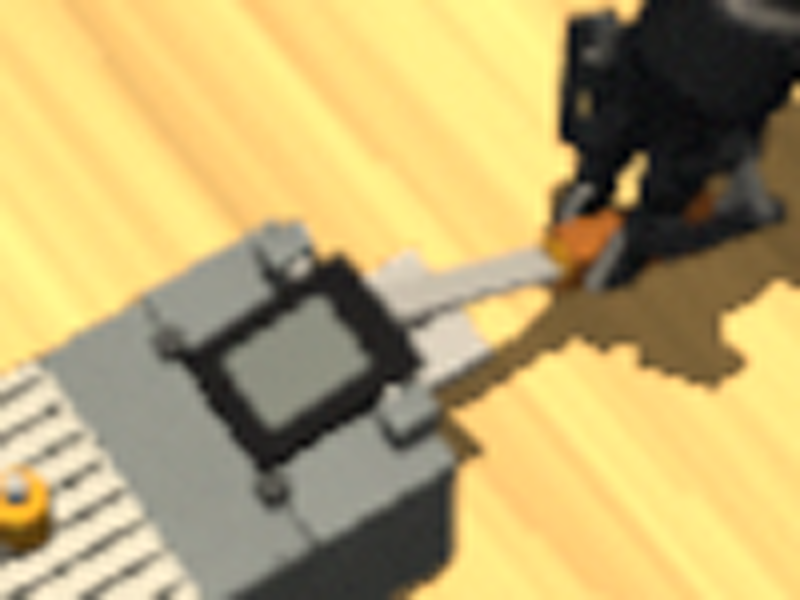

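The blade still matches the tool pose, so there is no slip. Its tip is now only 1 to 4 mm under the lip, so I'll slide it further in along the blade while turning on.

```bash
python3 -m handwheel '[[-0.25,0,0,0,0,0,-1],[-0.15,0,0.1,0,-0.2,0,-1],[0,0,0,0,0,0,-1]]'; python3 st.py;  python3 - <<'E'
from h import *
o=r.observe();p=o["tool_pos"];Rm=rot(o["tcp_rot"]).as_matrix(); print(p+Rm@[-.125,0,-.035])
for n in ["side"]:
    c=r.calibration(n); im=r.grab_frame(n); u=proj(c,[.56,.065,.09]); x,y=int(u[0])-50,int(u[1])-40
    crop(np.clip(im.astype(float)*1.6,0,255).astype(np.uint8),x,y,x+100,y+75,8,f"pics/{n}11.png")
E
```

```text
time_s: 20.92
tool_pos: [0.486, 0.0639, 0.0246]
tcp_rot: [0.256, 0.015, 0.967, -0.004]
contact_force: [0.7, -1.0, -1.4]
opening: 0.0201
20.93 tcp [0.486  0.0639 0.0246] xaxis [-0.869  0.027 -0.495] z [ 0.494 -0.015 -0.869] yaw 178.25 F [ 0.67 -1.   -1.39] M [ 0.07  0.51 -0.02] open 0.0201 j [ 0.01 -0.63 -0.91  0.77 -0.02  0.03]
[0.57732925 0.06109569 0.11688185]
```

View pics/side11.png

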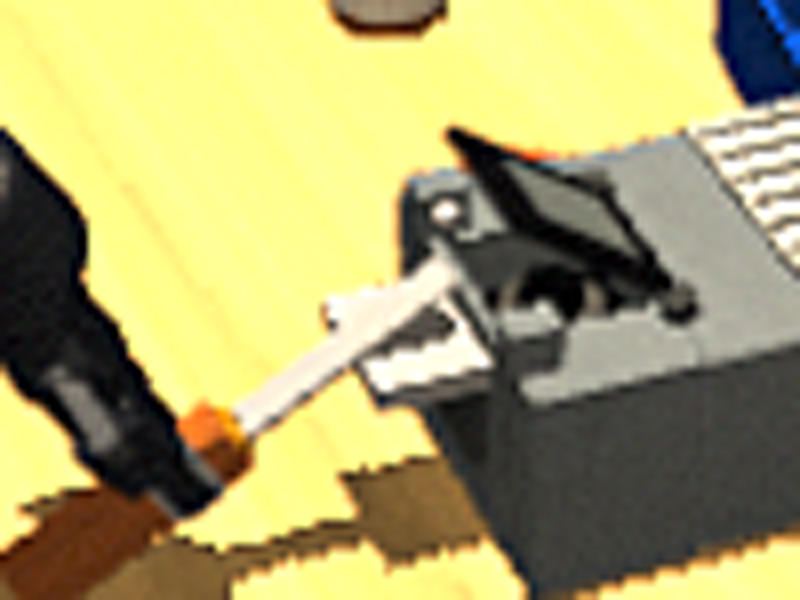

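The cover is released and swinging up, with the button visible in the well at crop (545,290). Back the bar straight out, then level it.

```bash
python3 -m handwheel '[[0.5,0,-0.28,0,0,0,-1],[0.87,0,-0.49,0,0,0,-1],[0.8,0,-0.6,0,0,0,-1],[0.7,0,-0.7,0,0,0,-1],[0.6,0,-0.8,0,0,0,-1],[0.2,0,-0.5,0,0.6,0,-1],[0,0,0,0,1,0,-1],[0,0,0,0,1,0,-1],[0,0,0,0,1,0,-1],[0,0,0,0,0.1,0,-1],[0,0,0,0,0,0,-1]]'; python3 st.py 0.48 0.27 0.10
python3 - <<'E'
from h import *
for n in ["scene"]:
    im=r.grab_frame(n); crop(np.clip(im.astype(float)*1.3,0,255).astype(np.uint8),230,150,500,330,2.9,f"pics/{n}12.png")
c=r.calibration("scene")
print([plane(c,p,0).round(3) for p in [(392,213),(455,268)]])
E
```

```text
time_s: 22.35
tool_pos: [0.3919, 0.068, 0.0465]
tcp_rot: [-0.002, 0.016, 1.0, -0.0]
contact_force: [-0.2, 0.1, -1.3]
opening: 0.0199
22.35 tcp [0.3919 0.068  0.0465] xaxis [-1.     0.031  0.004] z [-0.004 -0.001 -1.   ] yaw 178.22 F [-0.18  0.14 -1.34] M [ 0.05  0.03 -0.03] open 0.0199 j [ 0.   -0.26 -0.51  1.33 -0.    0.03]
shift units [-4.08 10.23 -2.7 ]
[array([0.322, 0.18 , 0.   ]), array([0.29 , 0.468, 0.   ])]
```

View pics/scene12.png

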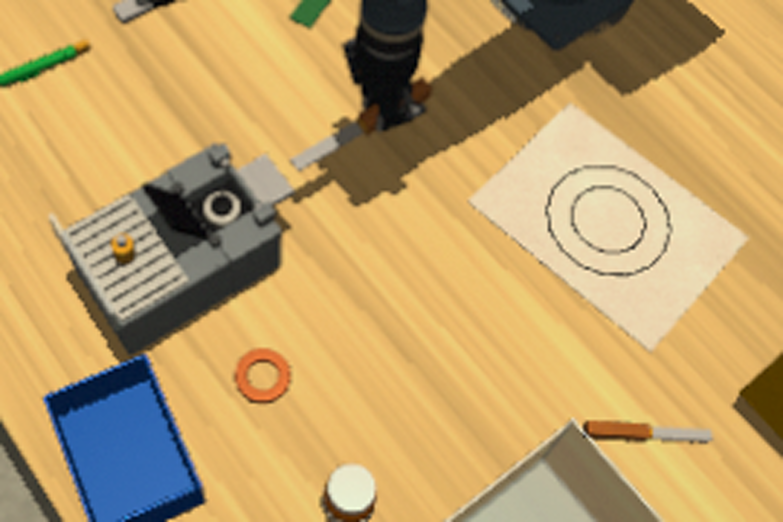

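The cover stands open, leaning back, and the button sits in its collar at crop (222,207). Next I'll lay the bar down on the clear bench at about (0.47, 0.25).

```bash
python3 -m handwheel '[[-0.42,1,0,0,0,0,-1],[-0.42,1,0,0,0,0,-1],[-0.42,1,0,0,0,0,-1],[-0.42,1,0,0,0,0,-1],[-0.42,1,0,0,0,0,-1],[-0.42,1,0,0,0,0,-1],[-0.42,1,0,0,0,0,-1],[-0.42,1,0.3,0,0,0,-1],[-0.42,1,0.5,0,0,0,-1],[0,0,0.9,0,0,0,-1],[0,0,0.8,0,0,0,-1],[0,0,0.4,0,0,0,-1],[0,0,0.1,0,0,0,-1],[0,0,0,0,0,0,-1]]'; python3 st.py
```

```text
time_s: 24.15
tool_pos: [0.4731, 0.2453, -0.0136]
tcp_rot: [-0.002, 0.016, 1.0, -0.0]
contact_force: [-0.5, -0.1, -1.5]
opening: 0.0202
24.15 tcp [ 0.4731  0.2453 -0.0136] xaxis [-0.999  0.031  0.003] z [-0.003 -0.001 -1.   ] yaw 178.2 F [-0.52 -0.14 -1.47] M [-0.01  0.    0.01] open 0.0202 j [ 0.35  0.14 -0.24  1.19  0.    0.38]
```

```bash
python3 -m handwheel '[[0,0,0.15,0,0,0,-1],[0,0,0.1,0,0,0,-1],[0,0,0,0,0,0,-1]]'; python3 st.py
```

```text
time_s: 24.52
tool_pos: [0.4729, 0.2455, -0.0188]
tcp_rot: [-0.002, 0.015, 1.0, -0.0]
contact_force: [-0.9, 0.7, -1.5]
opening: 0.0201
24.52 tcp [ 0.4729  0.2455 -0.0188] xaxis [-1.     0.031  0.004] z [-0.004 -0.001 -1.   ] yaw 178.23 F [-0.92  0.66 -1.45] M [ 0.02 -0.03  0.02] open 0.0201 j [ 0.35  0.15 -0.25  1.18  0.    0.38]
```

```bash
python3 -m handwheel '[[0,0,0.08,0,0,0,-1],[0,0,0,0,0,0,0.5],[0,0,0,0,0,0,0.5],[0,0,0,0,0,0,0.5],[0,0,0,0,0,0,0.5],[0,0,-0.5,0,0,0,0.5],[0,0,-1,0,0,0,0.5],[0,0,-1,0,0,0,0.5],[0,0,-1,0,0,0,-1],[0,0,-1,0,0,0,-1],[0,0,-1,0,0,0,-1],[0,0,-1,0,0,0,-1],[0,0,-1,0,0,0,-1],[0,0,-1,0,0,0,-1]]'; python3 st.py
python3 - <<'E'
from h import *
for n in ["scene"]:
    im=r.grab_frame(n); cv2.imwrite("pics/scene13f.png",im[:,:,::-1]); crop(np.clip(im.astype(float)*1.5,0,255).astype(np.uint8),250,180,400,290,5,f"pics/{n}13.png")
im=r.grab_frame("side"); cv2.imwrite("pics/side13f.png",im[:,:,::-1]);crop(np.clip(im.astype(float)*1.5,0,255).astype(np.uint8),230,120,400,240,4.7,f"pics/side13.png")
E
```

```text
time_s: 26.28
tool_pos: [0.4737, 0.2457, 0.1512]
tcp_rot: [-0.001, 0.015, 1.0, -0.0]
contact_force: [0.2, 0.2, -0.6]
opening: 0.0001
26.27 tcp [0.4737 0.2457 0.1512] xaxis [-1.     0.031  0.003] z [-0.003 -0.    -1.   ] yaw 178.23 F [ 0.24  0.21 -0.63] M [ 0.    0.01 -0.02] open 0.0001 j [0.35 0.07 0.01 1.51 0.   0.38]
```

View pics/scene13.png

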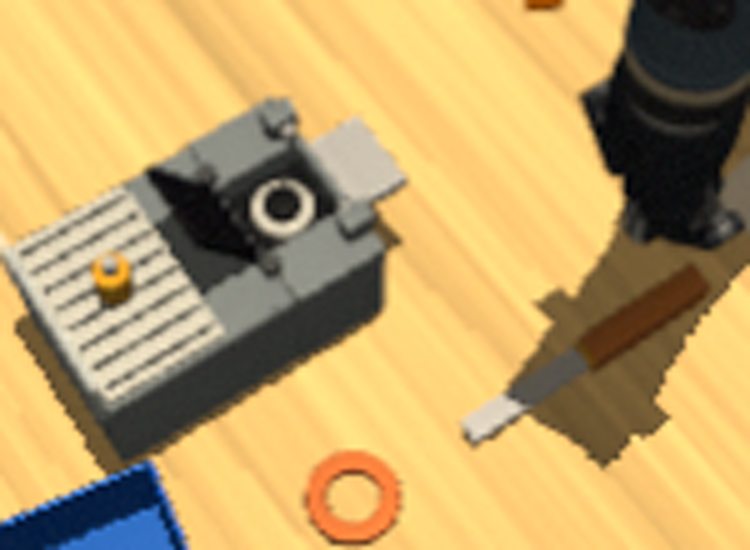

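View pics/side13.png

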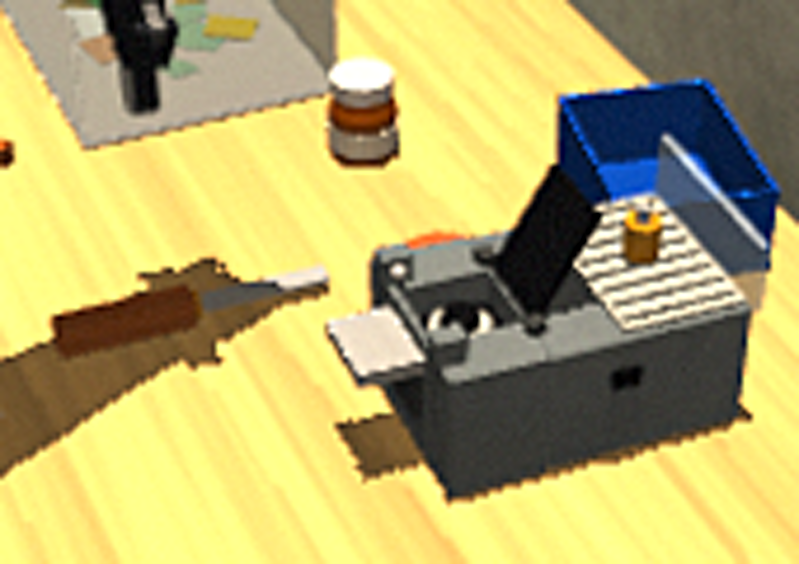

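The bar lies flat, released, and the cover is open. The button centre is at scene crop (283,205) and side crop (465,317), so I'll triangulate it.

Run:
```python
from h import *
c=r.calibration("scene"); c2=r.calibration("side")
def dark(fn,x0,y0,x1,y1,t):
    im=cv2.imread(fn)[y0:y1,x0:x1].max(2); 
    m=(im<t).astype(np.uint8); n,l,st,ce=cv2.connectedComponentsWithStats(m)
    for i in range(1,n): 
        if st[i,4]>6: print(fn,st[i],ce[i]+[x0,y0])
dark("pics/scene13f.png",298,212,316,230,45); dark("pics/side13f.png",319,180,340,196,45)
us=((283.5)/5-.5+250,(205.5)/5-.5+180); ud=((465.5)/4.7-.5+230,(317.5)/4.7-.5+120)
print(us,ud)
a=plane(c,us,.096); b=plane(c2,ud,.096); print(a,b,tri(c,us,c2,ud))
th=np.radians(-1.8); x=np.array([np.cos(th),np.sin(th)]); print("from ledge",np.array([.538,.0645])+.081*x)
```

```text
pics/scene13f.png [  0   0  18  18 122] [304.90163934 219.01639344]
pics/scene13f.png [ 5  6  7  6 32] [306.      220.34375]
pics/side13f.png [  0   0  21  11 152] [328.55263158 184.13815789]
pics/side13f.png [18  0  3  4  7] [338.42857143 181.        ]
pics/side13f.png [ 0 12 10  4 27] [324.         193.81481481]
(306.2, 220.6) (328.54255319148933, 187.0531914893617)
[0.6194486  0.06525991 0.096     ] [0.61939681 0.05621898 0.096     ] (array([0.62009911, 0.06237498, 0.09166018]), np.float64(0.00406931391529559))
from ledge [0.61896003 0.06195573]
```

```bash
python3 st.py 0.619 0.062 0.110
```

```text
26.38 tcp [0.4754 0.2464 0.1534] xaxis [-1.     0.031 -0.002] z [ 0.002  0.001 -1.   ] yaw 178.23 F [ 0.78 -0.45  0.11] M [-0.   -0.03 -0.  ] open -0.0 j [0.35 0.07 0.01 1.51 0.   0.38]
shift units [-7.46 -8.99  2.17]
```

```bash
python3 -m handwheel '[[-0.75,-0.9,0,0,0,0,-1],[-0.75,-0.9,0,0,0,0,-1],[-0.75,-0.9,0,0,0,0,-1],[-0.75,-0.9,0,0,0,0,-1],[-0.75,-0.9,0,0,0,0,-1],[-0.75,-0.9,0,0,0,0,-1],[-0.75,-0.9,0,0,0,0,-1],[-0.75,-0.9,0,0,0,0,-1],[-0.75,-0.9,0,0,0,0,-1],[-0.75,-0.9,0,0,0,0,-1],[0,0,0.7,0,0,0,-1],[0,0,0.7,0,0,0,-1],[0,0,0.7,0,0,0,-1],[0,0,0,0,0,0,-1]]'; python3 st.py 0.619 0.062 0.074
python3 - <<'E'
from h import *
for n in ["scene"]:
    im=r.grab_frame(n); crop(np.clip(im.astype(float)*1.8,0,255).astype(np.uint8),260,170,360,245,8,f"pics/{n}14.png")
im=r.grab_frame("side"); crop(np.clip(im.astype(float)*1.8,0,255).astype(np.uint8),285,130,385,205,8,f"pics/side14.png")
E
```

```text
time_s: 28.12
tool_pos: [0.6157, 0.0618, 0.1047]
tcp_rot: [-0.004, 0.015, 1.0, -0.0]
contact_force: [0.8, 0.9, 0.6]
opening: 0.0001
28.12 tcp [0.6157 0.0618 0.1047] xaxis [-1.     0.03   0.008] z [-0.008 -0.001 -1.   ] yaw 178.29 F [0.85 0.93 0.59] M [0.02 0.   0.  ] open 0.0001 j [-0.01  0.3   0.18  1.46 -0.    0.02]
shift units [-0.18  0.02  1.54]
```

View pics/scene14.png

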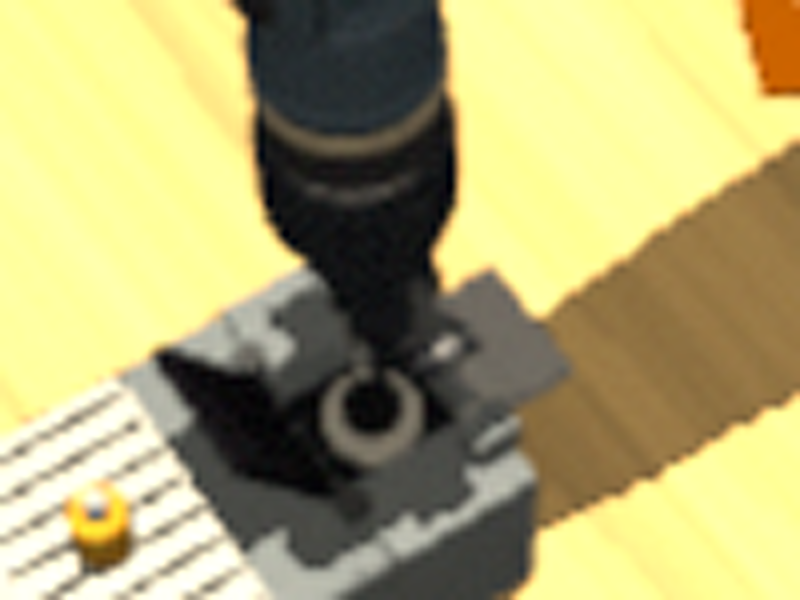

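View pics/side14.png

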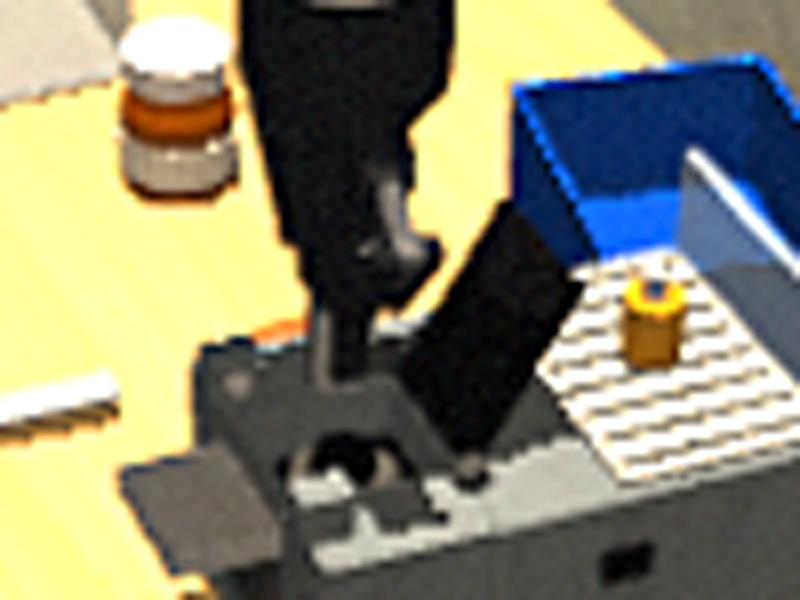

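Run:
```python
from h import *
o=r.observe();p=o["tool_pos"]; Rm=rot(o["tcp_rot"]).as_matrix(); t=p-Rm[:,2]*.0236
for n,x,y,ut in [("scene",260,170,(385,362)),("side",285,130,(338,385))]:
    c=r.calibration(n); print(n,t,(proj(c,t)-[x,y])*8+4)
c,c2=r.calibration("scene"),r.calibration("side")
f=lambda u,x,y:((u[0]+.5)/8-.5+x,(u[1]+.5)/8-.5+y)
print(tri(c,f((383,362),260,170),c2,f((340,384),285,130)))
print("button",plane(c,f((372,408),260,170),.096),plane(c2,f((352,462),285,130),.096),tri(c,f((372,408),260,170),c2,f((352,462),285,130)))
print("tilt",Rm[:,2])
```

```text
scene [0.61731634 0.06161762 0.13062497] [369.52585463 359.74982548]
side [0.61731634 0.06161762 0.13062497] [342.23374104 378.81507149]
(array([0.61483075, 0.06355006, 0.12768718]), np.float64(0.004934790802631129))
button [0.61973837 0.06487476 0.096     ] [0.61890864 0.05503611 0.096     ] (array([0.62008351, 0.06179368, 0.09107745]), np.float64(0.0037390259431969463))
tilt [-4.29683786e-03 -7.57564088e-04 -9.99990482e-01]
```

Tip and button agree within about 3 mm, so I'll move 3 mm forward and go down to touch.

```bash
python3 -m handwheel '[[-0.17,0,0.5,0,0,0,-1],[0,0,0.6,0,0,0,-1],[0,0,0.3,0,0,0,-1],[0,0,0,0,0,0,-1]]'; python3 st.py;  python3 -m handwheel '[[0,0,0.1,0,0,0,-1],[0,0,0.1,0,0,0,-1],[0,0,0,0,0,0,-1]]'; python3 st.py
```

```text
time_s: 28.72
tool_pos: [0.6201, 0.0609, 0.078]
tcp_rot: [-0.003, 0.016, 1.0, -0.0]
contact_force: [0.1, -0.1, -0.9]
opening: 0.0001
28.73 tcp [0.6201 0.0609 0.078 ] xaxis [-1.     0.031  0.006] z [-0.006 -0.001 -1.   ] yaw 178.22 F [ 0.11 -0.12 -0.92] M [ 0.02 -0.05 -0.05] open 0.0001 j [-0.01  0.32  0.15  1.41 -0.    0.02]
time_s: 29.1
tool_pos: [0.6211, 0.0609, 0.0754]
tcp_rot: [-0.002, 0.015, 1.0, -0.0]
contact_force: [-0.2, 0.0, -0.8]
opening: 0.0001
29.1 tcp [0.6211 0.0609 0.0754] xaxis [-1.     0.031  0.003] z [-0.003 -0.001 -1.   ] yaw 178.22 F [-0.21  0.01 -0.77] M [-0.09 -0.02  0.01] open 0.0001 j [-0.01  0.32  0.15  1.4  -0.    0.02]
```

```bash
for i in 1 2; do python3 -m handwheel '[[0,0,0.1,0,0,0,-1],[0,0,0,0,0,0,-1]]' | egrep 'pos|force'; done; python3 st.py
```

```text
tool_pos: [0.6209, 0.0609, 0.0732]
contact_force: [0.9, 0.7, 0.7]
tool_pos: [0.6212, 0.0609, 0.0716]
contact_force: [-0.6, 0.0, 1.9]
29.6 tcp [0.6212 0.0609 0.0716] xaxis [-1.     0.031  0.003] z [-0.003 -0.001 -1.   ] yaw 178.23 F [-0.57  0.01  1.92] M [-0.01  0.05 -0.01] open 0.0001 j [-0.01  0.32  0.14  1.39 -0.    0.02]
```

```bash
for i in 1 2 3; do python3 -m handwheel '[[0,0,0.1,0,0,0,-1],[0,0,0,0,0,0,-1]]' | egrep 'pos|force'; done; python3 st.py
```

```text
tool_pos: [0.6212, 0.0609, 0.0696]
contact_force: [-1.1, 0.7, 2.4]
tool_pos: [0.6212, 0.0609, 0.0676]
contact_force: [-1.1, 0.5, 4.3]
tool_pos: [0.6213, 0.0609, 0.0664]
contact_force: [-1.7, 0.5, 6.6]
30.35 tcp [0.6213 0.0609 0.0664] xaxis [-1.     0.031  0.002] z [-0.003 -0.001 -1.   ] yaw 178.23 F [-1.74  0.46  6.62] M [ 0.03  0.38 -0.01] open -0.0002 j [-0.01  0.32  0.13  1.38 -0.    0.02]
```

The force climbs like a spring, from about 2 N to 6.6 N over 6 mm of travel, so the button is at its bottom. I'll press slightly more, hold for over 3 s, then check.

```bash
python3 -m handwheel '[[0,0,0.1,0,0,0,-1],[0,0,0,0,0,0,-1],[0,0,0,0,0,0,-1]]'
python3 - <<'E'
from h import *
im=r.grab_frame("scene"); crop(np.clip(im.astype(float)*1.8,0,255).astype(np.uint8),260,170,360,245,8,"pics/scene15.png")
im=r.grab_frame("side"); crop(np.clip(im.astype(float)*1.8,0,255).astype(np.uint8),285,130,385,205,8,"pics/side15.png")
E
python3 -m handwheel '[[0,0,0,0,0,0,-1],[0,0,0,0,0,0,-1],[0,0,0,0,0,0,-1],[0,0,0,0,0,0,-1],[0,0,0,0,0,0,-1],[0,0,0,0,0,0,-1],[0,0,0,0,0,0,-1],[0,0,0,0,0,0,-1],[0,0,0,0,0,0,-1],[0,0,0,0,0,0,-1],[0,0,0,0,0,0,-1],[0,0,0,0,0,0,-1],[0,0,0,0,0,0,-1],[0,0,0,0,0,0,-1],[0,0,0,0,0,0,-1],[0,0,0,0,0,0,-1],[0,0,0,0,0,0,-1],[0,0,0,0,0,0,-1],[0,0,0,0,0,0,-1],[0,0,0,0,0,0,-1]]'; python3 st.py
```

```text
time_s: 30.72
tool_pos: [0.6213, 0.0609, 0.0663]
tcp_rot: [-0.001, 0.015, 1.0, -0.001]
contact_force: [-4.5, 0.6, 13.2]
opening: 0.0002
time_s: 33.33
tool_pos: [0.6213, 0.0609, 0.0662]
tcp_rot: [-0.001, 0.015, 1.0, -0.001]
contact_force: [-4.1, -0.1, 12.4]
opening: -0.0
33.33 tcp [0.6213 0.0609 0.0662] xaxis [-1.     0.031  0.001] z [-0.002 -0.001 -1.   ] yaw 178.23 F [-4.1  -0.12 12.42] M [-0.04  0.99  0.01] open -0.0 j [-0.01  0.32  0.13  1.38 -0.    0.02]
```

View pics/scene15.png

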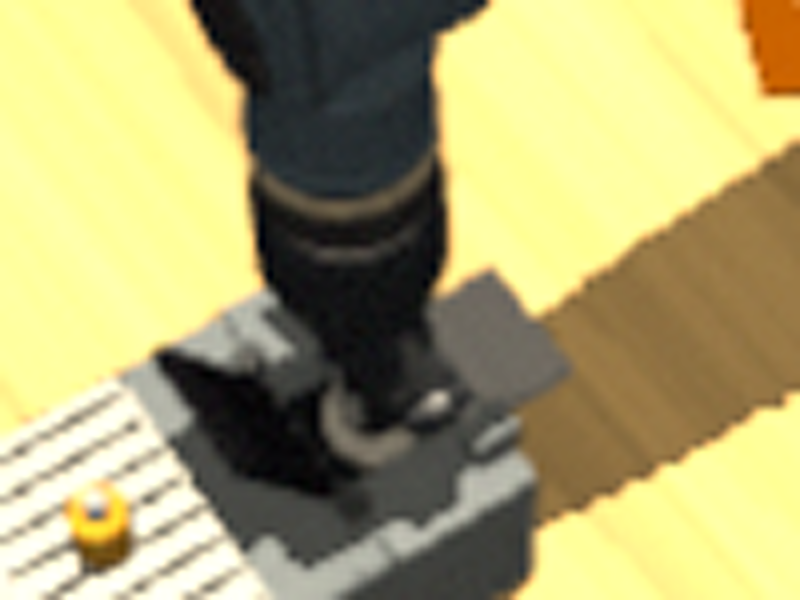

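View pics/side15.png

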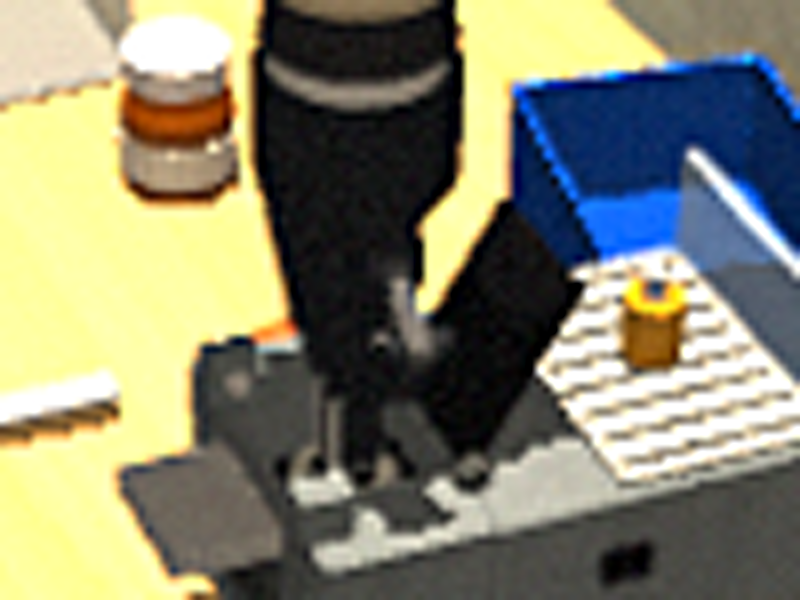

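The tip is on the button inside the collar. It has bottomed: 13 N with no further travel, about 6.5 mm below first contact, held for about 3 s. Now release it, straight up, then back away clear.

```bash
python3 -m handwheel '[[0,0,-0.3,0,0,0,-1],[0,0,-0.5,0,0,0,-1],[0,0,-1,0,0,0,-1],[0,0,-1,0,0,0,-1],[0,0,-1,0,0,0,-1],[0,0,-1,0,0,0,-1],[0.3,-0.3,-1,0,0,0,-1],[0.6,-0.6,-0.5,0,0,0,-1],[1,-1,0,0,0,0,-1],[1,-1,0,0,0,0,-1],[1,-1,0,0,0,0,-1],[1,-1,0,0,0,0,-1],[1,-1,0,0,0,0,-1],[1,-1,0,0,0,0,-1],[1,-1,0,0,0,0,-1],[0,0,0,0,0,0,-1]]'; python3 st.py
python3 - <<'E'
from h import *
im=r.grab_frame("scene"); cv2.imwrite("pics/scene16f.png",im[:,:,::-1])
im2=r.grab_frame("side"); crop(np.clip(im2.astype(float)*1.4,0,255).astype(np.uint8),200,120,400,240,4,"pics/side16.png")
crop(np.clip(im.astype(float)*1.5,0,255).astype(np.uint8),250,180,400,290,5,"pics/scene16.png")
E
```

```text
time_s: 35.33
tool_pos: [0.4567, -0.0932, 0.1899]
tcp_rot: [-0.002, 0.017, 1.0, -0.0]
contact_force: [0.5, -0.4, -0.3]
opening: 0.0003
35.33 tcp [ 0.4567 -0.0932  0.1899] xaxis [-0.999  0.034  0.004] z [-0.004 -0.001 -1.   ] yaw 178.04 F [ 0.54 -0.43 -0.34] M [ 0.05 -0.02  0.01] open 0.0003 j [-0.34 -0.1  -0.08  1.59 -0.   -0.31]
```

View pics/scene16f.png

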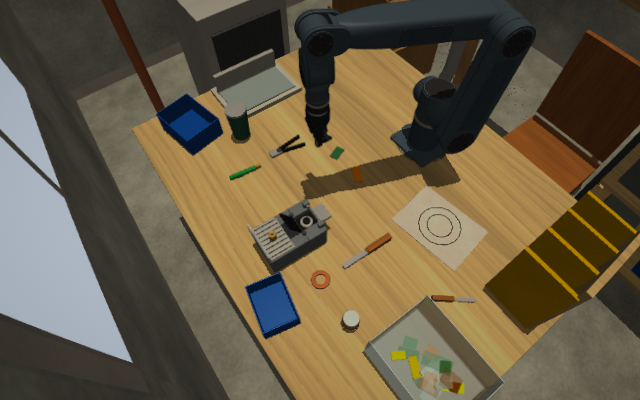

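View pics/side16.png

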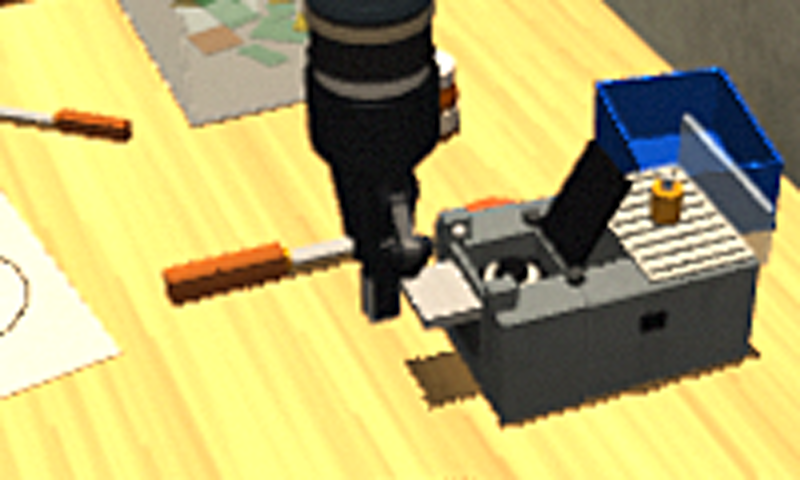

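View pics/scene16.png

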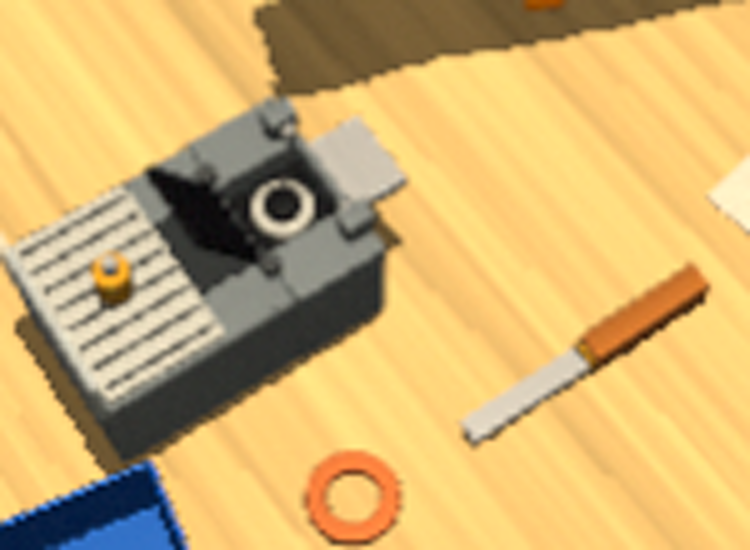

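The cover stands open with the button up (scene crop (283,205), as before the press). The bar lies flat at full-picture pixel (367,250). The mug, pliers, cutter, foil ring, jar and second bar are where they were, and the arm is clear.

Run:
```python
from bench import r
print(r.close_job())
```

```text
the job is handed in; nothing more can be done
None
```

I levered the snap cover open with the larger pry bar, using the ledge as fulcrum, and it swung up to its stop. I then laid the bar flat on clear bench and pressed the jog button with the shut fingers. It went about 6.5 mm to its bottom at about 13 N, was held for about 3 s, and was let go. The job was handed in at about 35 s.

**Last checks:** The pictures show the cover open, the button back up, the bar flat, the other tools and jars where they were, and the arm clear. I inferred the press from travel and force, because the button's own reading is not available.

**What disagreed or failed:**
- The fingertips sit about 21–24 mm behind the reported TCP. My first grasp therefore closed on top of the handle with about 6 N and left the bar where it was; the second grasp, about 24 mm deeper, held.
- While levering, the blade tip worked back to within 1–4 mm of the lip's edge. I had to slide it further in before the cover let go.

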